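# Pack the sanding tray and slide it home under the bench riser

### The arm

A 6-joint arm with a two-finger parallel gripper is mounted at the origin on a cart in front of the work surface, level with it; the furniture and walls round the work are solid. World frame = base frame: x ahead of the robot, y to its left, z up, the work surface at z = 0. Lengths are in m, angles in rad, forces in N, time in s.
With the tool pointing down it reaches from about 0.3 to 0.95 m from the base axis. Payload 3.1 kg.
Tool frame: the origin (TCP) lies at the centre of the arm's flange, where the gripper is bolted on; the fingertips stand 173 mm ahead of it and the grasp point (between the pads) lies 155 mm ahead of it; z points along the fingers, x is the direction in which the jaws open and shut, and the axes are right-handed (so a half turn about z gives the same grasp; the last joint's range is limited). The gripper opens to 85 mm and grips with 20 to 120 N. Pads are 22 mm wide; open, the fingers measure 114 mm over their backs; the gripper's body (76 mm by 85 mm) begins 54 mm behind the grasp point. The pads swing forward as they close: fully open they stand 13 mm farther back than shut.
Start: joints at [-1.357, 0.308, 1.634, -0, 1.2, -0.07], TCP at [0.175, -0.6, 0.405] pointing down, gripper open.
Joint ranges: [-3.06, 3.06], [-0.79, 1.96], [0.05, 2.63], [-1.19, 4.34], [0.05, 2.64], [-2.94, 2.94]. Speed limits (rad/s): [2.79, 2.79, 3.14, 3.14, 3.14, 3.14].

### API

Orientations are given as a 3x3 rotation matrix whose columns are the frame's x, y, z axes.
In Python, from plant import get_state, imaging, bot gives the robot as it stands. The module is installed in compiled form; this text tells all that it offers.
- The arm moves only by the tool move_arm, never from a script. Its argument "plan" is a list that holds one entry, the list of rows, each a list of 7 numbers: the turn, a rotation vector about the tool's x, y, z in rad, then the shift along the tool's x, y, z in cm, then the opening in per cent of the stroke, from 0 (shut) to 100 (fully open). In form: [[[wx, wy, wz, x, y, z, jaw], ...]]. A call has 1 to 12 rows; each row shifts and turns the commanded pose from where the row before left it, along the tool's axes as they then stand; what a row does not reach is not made up. A row lasts 1/12 s, in which the tool goes at most 41.7 mm and 7.16 degrees, less where a joint would pass 70% of its speed; a pose out of reach is approached as far as the arm can. A call with a gripper value outside its range is refused whole. The fingers move at their own pace and stop on an object; "force" is the grip in N (left out, the last holds). Time passes only in rows, so rows that do not move let the fingers close. It gives the time, the measured TCP pose, the force and the opening at its end, in the units of the state.
- get_state(): the state, without advancing time (a new reading comes with each control period).
- imaging.grab_frame(name): name is "side" or "top"; returns a dict with "pixels" (480x640x3 uint8, red, green, blue), "vertical_fov" (degrees; the focal length in pixels is half the picture's height over the tangent of half this angle, whatever the lens; pixels are square), "cx", "cy" (the principal point, pixels), "position" and "rotation" of the camera in the world. Camera axes: x right, y up, looking along -z (the intrinsics and any distortion apply to the point x, -y, -z); pixel columns grow to the right and rows downward; lengths in m; the calibration is good to about 2 mm. A picture is of the moment at which its call begins. There is no depth.
- bot.sign_off(): hands the job in, once; it reports no verdict.
The state is a dict: "clock": time; "q": joint angles; "qd": joint speeds; "joint_efforts": joint torques, N m; "tool_pos": TCP position; "eef_rot": TCP orientation; "force": force on the tool from outside, world axes, zero at the start; "torque": the same for the moment, N m; "width": finger opening in m.
Only numpy, scipy, OpenCV 4.12 (cv2) and the standard library are available. Lean on these libraries where they do the work, as an engineer would, in place of code of your own. Each camera call takes 0.05 s, during which the arm holds its last target.

### The job

Lay the wooden offcut and the sanding block flat in the steel tray, side by side so that both rest on its floor, then slide the loaded tray, nose first, into the empty bay of the bench riser until it is fully home, its front flush with the riser's front. The tray runs between guides hidden inside the bay, set off to one side or the other, so find the left-hand guide by touch and follow it in. Leave the other tools where they lie.

Things in the scene. Friction and masses are not known exactly. Their poses are not given: they have to be found in the camera images.
- riser: Low grey sheet-steel bench riser, fixed, 176 deep, 400 wide, 60 high (a red case and a stack of discs on top, under 106 high in all). Origin: on the bench, middle of the empty bay's mouth, in the plane of the riser's front. x points into the bay, away from the robot, y left, z up. Right of the bay (y -117 to -277) is a shut drawer whose handle stands out to x = -50. Sizes in mm.
- bay_mouth (a point): Middle of the upper edge of the empty bay's mouth, 46 above the bench: the clear height there (52 farther in). Axes as the riser's. Inside, the bay is 222 wide (111 either side of this point). It has no floor of its own: the tray slides on the bench. Sizes in mm.
- bay_guides (a point): A point on the bay's middle line, 57 inside. The rigid guide set is bolted parallel to the bay, shifted by anything from 30 right to 30 left of this line (not reported). Left: a fence, inner face 72.5 left of the set's middle, from 57 inside to the end. Right: a keeper, inner face 72.5 right, from 91 inside. 30 high; front ends 7 wide, only rounded: the tray stops dead on them. Sizes in mm.
- bay_end (a point): Middle of the bay at the rigid end stop, 150 inside the mouth, 24 high. With its nose against the stop the tray's front is flush with the riser's front; the tray's origin is then at riser x = 75. Between fence and keeper the tray has 5 of side play in all. Sizes in mm.
- tray: Loose open steel tray, 150 (x) by 140 (y) outside, 144 by 134 inside, walls 3 thick and 22 high, floor 3 thick; 0.3 to 0.5 kg. Origin: middle of its underside. x points from its front, where the handle is, to its nose, which enters the bay first; y left, z up. Sizes in mm.
- tray_handle (a point): Centre of the tray's bow handle: a round steel rod, 10 thick, bent up from the tray's front; its straight grip runs along the tray's y, 80 long, 120 before the tray's origin (x = -120) and 26 above the bench. The clear gap between rod and tray front is 40, so open the fingers only part way there. Axes as the tray's. Sizes in mm.
- offcut: Loose pale pine offcut, 42 (x) by 110 (y) by 19 high, 0.14 kg. Origin: middle of its underside. It goes across the tray, its long side along the tray's y. Sizes in mm.
- sanding_block: Loose cork sanding block with abrasive paper round its lower part, 64 (x) by 110 (y), its top 36 above its origin, its underside 2 above its origin, 0.14 kg. Origin: 2 under the middle of its underside. It goes across the tray, its long side along the tray's y. Sizes in mm.
- bit_box: Bystander: small red driver-bit holder, 34 x 100 x 38 mm, loose, near the right front of the bench. Origin: middle of its underside.
- pliers_red: Bystander: pliers with red handles, 64 x 161 x 14 mm, loose, on the left. Origin: middle of its underside.
- driver_yellow: Bystander: screwdriver with a yellow handle, 32 x 197 x 31 mm, loose, along the front edge of the bench. Origin: middle of its underside.

How it is judged:
On the way, in this order (a step that is already met when the one before it is completed fails the run):
1. offcut and sanding block both rest flat on the tray's floor, released, before it goes in (z of offcut in the frame of tray below 0.009 m and z of sanding_block in the frame of tray below 0.007 m and horizontal distance between each of offcut, sanding_block and tray below 0.065 m and contact force between the fingers and offcut below 0.1 N and contact force between the fingers and sanding_block below 0.1 N and x of tray in the frame of riser below -0.05 m), for 0.2 s.
2. the tray is fully home in the bay (x of tray in the frame of riser above 0.069 m and y of tray in the frame of riser between -0.036 and 0.036 m), for 0.2 s.
At the end, for the whole second after the job is handed in: The tray stands level in the empty bay, its front within 6 mm of flush with the riser's front and square with it within 0.06 rad, at rest; the offcut and the sanding block both lie flat on the tray's floor inside its walls (within 6 mm of the floor, tilt under 0.12 rad) (all of step 2 and x of tray in the frame of riser below 0.081 m and angle between the x axis of tray and the x axis of riser, either way round below 0.06 rad and angle between tray's own z axis and vertical below 0.05 rad and z of offcut in the frame of tray below 0.009 m and z of sanding_block in the frame of tray below 0.007 m and angle between each of offcut, sanding_block's own z axis and vertical below 0.12 rad and horizontal distance between each of offcut, sanding_block and tray below 0.065 m and linear speed of tray below 0.01 m/s); the robot touches nothing.
It fails at once if a bystander (bit box, pliers or yellow screwdriver) is pushed more than 30 mm from its place (distance of any of bit_box, pliers_red, driver_yellow from where it was at the start of the episode above 0.03 m).
It also fails if it takes over 67 s, if anything falls off the work surface, if the arm or the gripper's body presses on something with over 40 N, if the wrist force passes 120 N, or if a joint passes its speed limit or range.

## Working session

There is one attempt and no reset: what is moved stays moved. The work goes in short steps, Python scripts to look and compute and a tool call to move; the robot and the scene stay as the last step left them, time stands still between calls to the robot, and variables do not carry over. Pictures are saved under pics/ and viewed, and the job is handed in when it is done.

Besides the shell and the picture viewer there is one more tool, called after ">>>" as name(argument=value, ...) on one line, values as JSON. move_arm: Moves the arm, as the interface text tells. Its arguments: {"type":"object","properties":{"plan":{"type":"array"},"force":{"type":"number"}},"required":["plan"]}

```bash
mkdir -p pics
python3 - <<'E'
from plant import get_state, imaging
import cv2
for n in("side","top"):
    f=imaging.grab_frame(n); cv2.imwrite(f"pics/{n}0.png",f["pixels"][:,:,::-1])
    print(n,{k:v for k,v in f.items() if k!="pixels"})
print(get_state())
E
```

```text
side {'vertical_fov': 47.50956963340094, 'cx': 322.1243323511154, 'cy': 242.13975509450324, 'position': array([0.39313866, 1.45760959, 0.82171574]), 'rotation': array([[-0.99363201,  0.06116684, -0.09462587],
       [-0.11211297, -0.45301711,  0.88442421],
       [ 0.0112303 ,  0.88940098,  0.4569899 ]])}
top {'vertical_fov': 48.263773583511885, 'cx': 324.56536431129086, 'cy': 243.93636958857007, 'position': array([0.3775372 , 0.01677396, 1.45809261]), 'rotation': array([[-0.02889474,  0.9917684 , -0.12474191],
       [-0.99957039, -0.02805519,  0.00848212],
       [ 0.00491264,  0.1249334 ,  0.99215297]])}
{'clock': 0.1, 'q': array([-1.35670384e+00,  3.08927198e-01,  1.63503991e+00,  2.80634263e-05,
        1.19973159e+00, -6.97131074e-02]), 'qd': array([-0.00110972, -0.00308411, -0.00352294, -0.00031957,  0.00020494,
       -0.0003859 ]), 'joint_efforts': array([-3.41181030e-04, -4.16408551e+01, -2.77644789e+01, -7.77386936e-05,
        4.00288132e-03, -1.45507516e-05]), 'tool_pos': array([ 0.17489543, -0.59963429,  0.403565  ]), 'eef_rot': array([[ 2.80000791e-01, -9.59999677e-01, -4.21893908e-04],
       [-9.59997474e-01, -2.80001055e-01,  2.06351260e-03],
       [-2.09910217e-03, -1.72768075e-04, -9.99997782e-01]]), 'force': array([ 0.17356649,  0.14123803, -0.19997939]), 'torque': array([ 0.04604147, -0.0046451 , -0.00562932]), 'width': 0.08549001284614208}
```

View pics/top0.png

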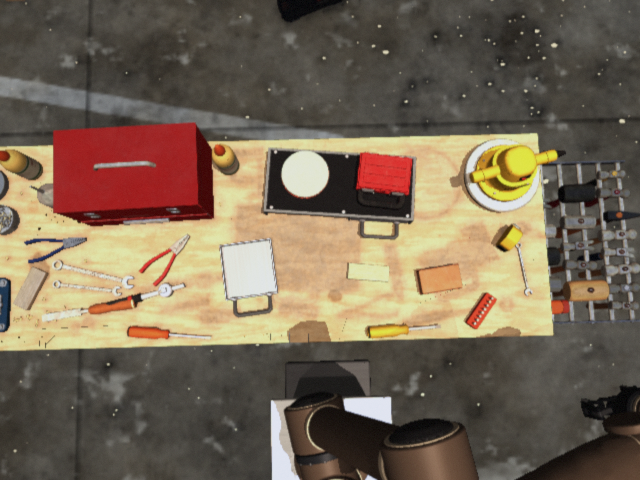

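View pics/side0.png

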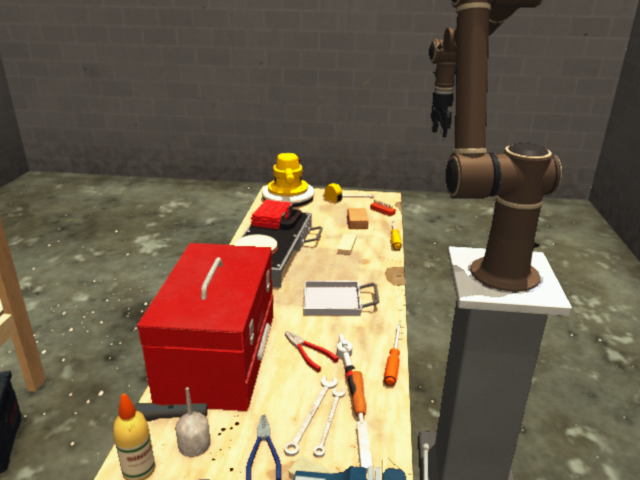

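The top view shows the tray at about (249,270), the offcut at (368,272), the block at (439,278), and the riser at x 264–414, with the drawer handle at (380,230). Next I'll zoom in.

```bash
cat > h.py <<'E'
import numpy as np, cv2
from plant import get_state, imaging
def cam(f):
    F=240/np.tan(np.radians(f["vertical_fov"])/2)
    return F,f["cx"],f["cy"],np.array(f["position"]),np.array(f["rotation"])
def ray(c,u,v):
    F,cx,cy,p,R=c; d=R@np.array([(u-cx)/F,-(v-cy)/F,-1]); return p,d/np.linalg.norm(d)
def onz(c,u,v,z):
    p,d=ray(c,u,v); return p+d*(z-p[2])/d[2]
def proj(c,X):
    F,cx,cy,p,R=c; q=(np.asarray(X)-p)@R; return np.stack([cx+F*q[...,0]/-q[...,2], cy-F*q[...,1]/-q[...,2]],-1)
def tri(c1,a,c2,b):
    p,d=ray(c1,*a); q,e=ray(c2,*b)
    s=np.linalg.lstsq(np.c_[d,-e],q-p,rcond=None)[0]
    A=p+s[0]*d;B=q+s[1]*e; return (A+B)/2,np.linalg.norm(A-B)
def crop(img,x0,y0,w,h,s,name):
    cv2.imwrite(name,cv2.resize(img[y0:y0+h,x0:x0+w,::-1],None,fx=s,fy=s,interpolation=cv2.INTER_CUBIC))
E
python3 - <<'E'
from h import *
t=imaging.grab_frame("top");s=imaging.grab_frame("side")
import pickle; pickle.dump((t,s),open("f0.pkl","wb"))
crop(t["pixels"],210,140,130,180,3.3,"pics/t_l.png")
crop(t["pixels"],330,140,180,200,3,"pics/t_r.png")
crop(s["pixels"],220,180,200,150,4,"pics/s_z.png")
E
```

```text
(no output)
```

View pics/t_l.png

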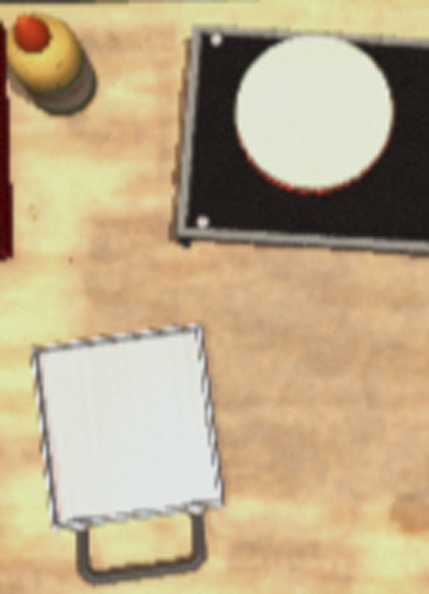

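View pics/t_r.png

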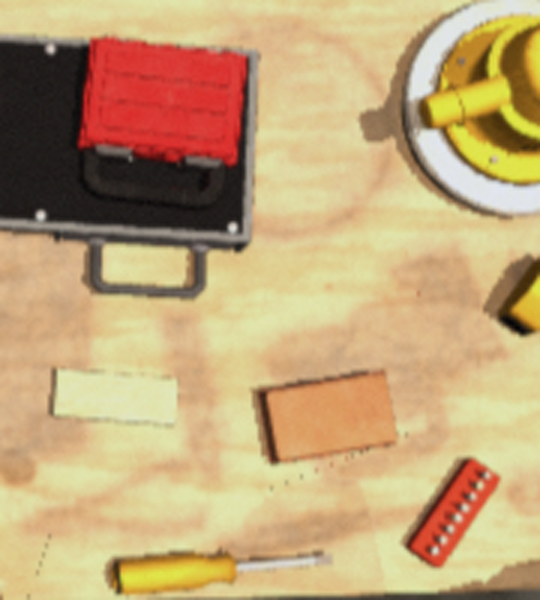

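View pics/s_z.png

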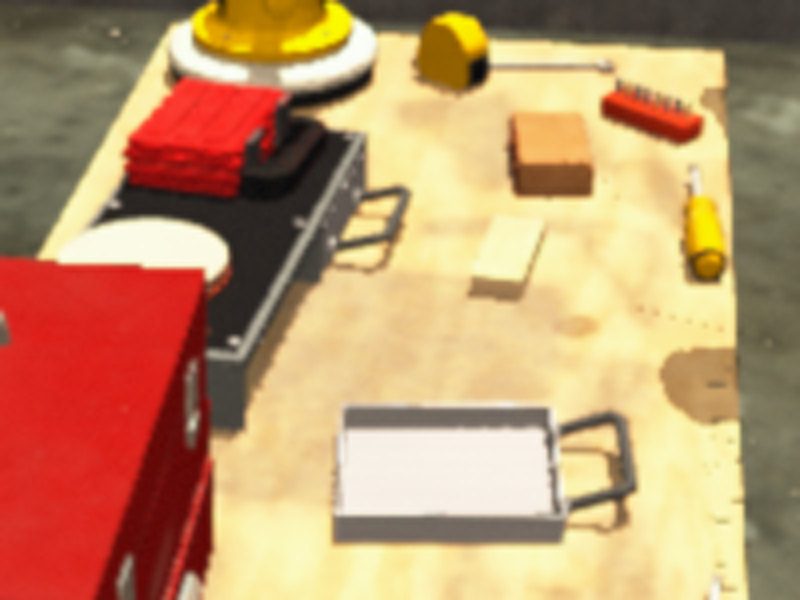

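```bash
cat > m0.py <<'E'
from h import *
import pickle
from scipy.optimize import least_squares
t,s=pickle.load(open("f0.pkl","rb")); T=cam(t);S=cam(s)
def L(p,x0,y0,k): return (np.array(p,float)+.5)/k-.5+[x0,y0]
tl=lambda *p:L(p,210,140,3.3); tr=lambda *p:L(p,330,140,3); sz=lambda *p:L(p,220,180,4)
def fit(top,side,lx,ly,g):
    # corner order: (+x,+y),(+x,-y),(-x,-y),(-x,+y)
    loc=np.array([[1,1],[1,-1],[-1,-1],[-1,1]])*[lx/2,ly/2]
    def P(v):
        c,n=np.cos(v[3]),np.sin(v[3]); q=loc@np.array([[c,n],[-n,c]])+v[:2]
        return np.c_[q,np.full(4,v[2])]
    def r(v):
        X=P(v); o=[]
        for C,m in((T,top),(S,side)):
            for i,p in enumerate(m):
                if p is not None: o+=list(proj(C,X[i])-p)
        return np.array(o)
    z=least_squares(r,g); return z.x,r(z.x).round(1)
if __name__=="__main__":
    print("tray",fit([tl(33,347),tl(200,324),tl(224,503),tl(55,527)],[sz(335,515),sz(342,405),sz(553,407),sz(566,515)],.15,.14,[.5,.2,.02,0]))
    print("offcut",fit([tr(53,369),tr(177,378),tr(176,425),tr(51,414)],[sz(474,278),sz(492,214),sz(546,219),sz(523,285)],.042,.11,[.5,-.1,.02,0]))
    print("block",fit([tr(265,390),tr(385,371),tr(397,441),tr(275,463)],[sz(513,166),sz(512,112),sz(583,112),sz(592,163)],.064,.11,[.5,-.3,.03,0]))
    print("riser",fit([tl(193,27),tr(256,52),tr(246,245),tl(178,238)],[None,None,sz(365,135),sz(240,357)],.176,.4,[.7,0,.06,0]))
    for n,a,z in (("handle tl",tl(90,578),.026),("handle tr",tl(195,560),.026),("RFL",tl(178,238),.06),("RFR",tr(246,245),.06),("drv",tr(175,572),.015),("drvtip",tr(328,560),.015)): print(n,onz(T,*a,z).round(4))
    for n,a,b in (("RFL",tl(178,238),sz(240,357)),("RFR",tr(246,245),sz(365,135)),("offc nl",tr(53,369),sz(474,278)),("block",tr(397,441),sz(583,112))): print(n,tri(T,a,S,b))
E
python3 m0.py
```

```text
tray (array([0.49811029, 0.21074888, 0.0206876 , 0.11364141]), array([-0.4, -0.3,  0.5, -0.6,  0.5,  0.2, -0.4,  0.4,  0.1,  0.2, -0.2,
       -0.3,  0.1, -0.4,  0.1,  0.7]))
offcut (array([ 0.4799197 , -0.10944266,  0.01924229, -0.0942622 ]), array([ 0.5, -0.1, -0.1, -0.4, -0.6, -0.5,  0.2,  0.5, -0.6, -0.4,  0.9,
        0.5, -0.1,  0.6,  0.4, -0.7]))
block (array([ 0.4566854 , -0.29944959,  0.03346139,  0.11897915]), array([-0.6, -0.5,  0. , -0.2,  0.3,  0.2,  0.2, -1. ,  1.5, -0.5,  0.2,
        0.1,  0.1,  0.3,  0.3,  0.4]))
riser (array([ 0.71473505, -0.04017044,  0.05843384, -0.09275401]), array([-0.6, -0.8,  0.8, -0.6,  1.3, -0.5, -1.2, -0.6,  1.5, -0.3,  1.2,
        1.6]))
handle tl [0.3751 0.242  0.026 ]
handle tr [0.387  0.1576 0.026 ]
RFL [0.6437 0.1638 0.06  ]
RFR [ 0.6071 -0.2273  0.06  ]
drv [ 0.3224 -0.1577  0.015 ]
drvtip [ 0.329  -0.2942  0.015 ]
RFL (array([0.64647741, 0.16396104, 0.06118347]), np.float64(0.005880512301770741))
RFR (array([ 0.61034256, -0.22756737,  0.05817805]), np.float64(0.00588707721547078))
offc nl (array([ 0.50499756, -0.05545299,  0.01875837]), np.float64(0.0017584040496268403))
block (array([ 0.431887  , -0.35672482,  0.03495742]), np.float64(4.350607853552737e-06))
```

```bash
cat > g.py <<'E'
import sys; from h import *
from scipy.spatial.transform import Rotation as Ro
# usage: g.py x y z yaw  -> turn and shift (tool axes AFTER the turn, and in axes NOW)
x,y,z,yaw=map(float,sys.argv[1:5]); s=get_state(); R=s["eef_rot"];p=s["tool_pos"]
c,n=np.cos(yaw),np.sin(yaw); G=np.array([[c,n,0],[n,-c,0],[0,0,-1]])
w=Ro.from_matrix(R.T@G).as_rotvec(); d=np.array([x,y,z])-p
print("t",round(s["clock"],2),"p",p.round(4),"yaw",round(float(np.arctan2(R[1,0],R[0,0])),4),"F",s["force"].round(2),"w",round(float(s["width"]),4),"q",s["q"].round(2))
print("turn",w.round(4),"shift_after",(G.T@d*100).round(2),"shift_now",(R.T@d*100).round(2))
E
python3 g.py 0.48 -0.109 0.26 -0.094
```

```text
t 0.2 p [ 0.1749 -0.5997  0.4039] yaw -1.287 F [ 0.06 -0.15 -0.1 ] w 0.0853 q [-1.36  0.31  1.63  0.    1.2  -0.07]
turn [-1.000e-03  1.200e-03 -1.193e+00] shift_after [ 25.77 -51.72  14.39] shift_now [-38.55 -43.03  14.45]
```

>>> move_arm(plan=[[[0,0,-0.12,0,0,0,100],[0,0,-0.12,0,0,0,100],[0,0,-0.12,0,0,0,100],[0,0,-0.12,0,0,0,100],[0,0,-0.12,0,0,0,100],[0,0,-0.12,0,0,0,100],[0,0,-0.12,0,0,0,100],[0,0,-0.12,0,0,0,100],[0,0,-0.12,0,0,0,100],[0,0,-0.113,0,0,0,100],[0,0,0,1.7,-3.4,0,100],[0,0,0,1.7,-3.4,0,100]]])

```text
clock: 1.2
tool_pos: [0.2146, -0.5359, 0.4042]
eef_rot: [[0.995, -0.097, 0.0], [-0.097, -0.995, -0.0], [0.0, -0.0, -1.0]]
force: [0.2, -0.0, -0.2]
width: 0.0854
```

>>> move_arm(plan=[[[0,0,0,1.9,-3.7,1,70],[0,0,0,1.9,-3.7,1,70],[0,0,0,1.9,-3.7,1,70],[0,0,0,1.9,-3.7,1,70],[0,0,0,1.9,-3.7,1,70],[0,0,0,1.9,-3.7,1,70],[0,0,0,1.9,-3.7,1,70],[0,0,0,1.9,-3.7,1,70],[0,0,0,1.9,-3.7,1,70],[0,0,0,1.9,-3.7,1,70],[0,0,0,1.9,-3.7,1,70],[0,0,0,1.5,-3,1,70]]])

```text
clock: 2.2
tool_pos: [0.4739, -0.1291, 0.2873]
eef_rot: [[0.996, -0.093, 0.001], [-0.093, -0.996, 0.0], [0.001, -0.0, -1.0]]
force: [0.8, -1.1, 0.1]
width: 0.06
```

```bash
python3 g.py 0.48 -0.109 0.20 -0.094
```

```text
t 2.2 p [ 0.4739 -0.1291  0.2873] yaw -0.0931 F [ 0.76 -1.11  0.1 ] w 0.06 q [-0.35  0.21  2.03  0.    0.9  -0.26]
turn [-0.0002 -0.0009  0.0009] shift_after [ 0.42 -2.06  8.73] shift_now [ 0.42 -2.06  8.73]
```

>>> move_arm(plan=[[[0,0,0,0,-1.2,3.5,70],[0,0,0,0,0,3.5,70],[0,0,0,0,0,1.4,70],[0,0,0,0,0,0,70],[0,0,0,0,0,0,70]]])

```text
clock: 2.62
tool_pos: [0.4736, -0.1193, 0.2028]
eef_rot: [[0.996, -0.094, -0.002], [-0.094, -0.996, 0.001], [-0.002, -0.001, -1.0]]
force: [0.3, 0.3, 0.6]
width: 0.0596
```

```bash
python3 g.py 0.48 -0.109 0.165 -0.094
python3 - <<'E'
from h import *
t=imaging.grab_frame("top");s=imaging.grab_frame("side")
crop(t["pixels"],320,210,130,100,5,"pics/t1.png")
crop(s["pixels"],300,190,130,100,5,"pics/s1.png")
E
```

```text
t 2.62 p [ 0.4736 -0.1193  0.2028] yaw -0.0936 F [0.33 0.35 0.59] w 0.0596 q [-0.34  0.35  2.07 -0.    0.72 -0.24]
turn [-0.0005  0.0023  0.0004] shift_after [ 0.54 -1.08  3.78] shift_now [ 0.55 -1.08  3.78]
```

View pics/s1.png

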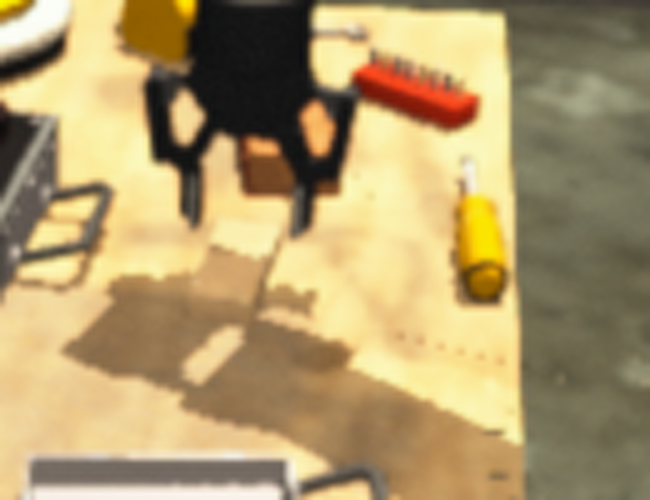

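View pics/t1.png

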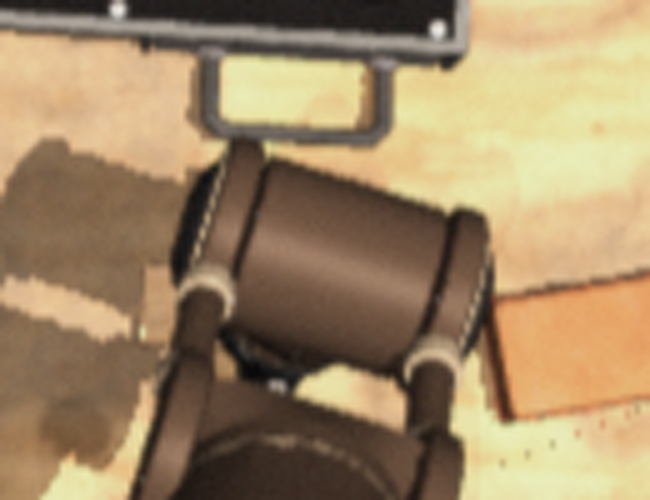

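>>> move_arm(plan=[[[0,0,0,0.5,-1.1,0,70],[0,0,0,0,0,1.3,70],[0,0,0,0,0,1.3,70],[0,0,0,0,0,0,70]]])

```text
clock: 3.05
tool_pos: [0.4801, -0.1086, 0.1774]
eef_rot: [[0.996, -0.094, -0.0], [-0.094, -0.996, 0.0], [-0.0, -0.0, -1.0]]
force: [-0.3, 0.3, 0.7]
width: 0.06
```

```bash
python3 g.py 0.48 -0.109 0.176 -0.094
python3 - <<'E'
from h import *
s=imaging.grab_frame("side")
crop(s["pixels"],300,190,130,100,5,"pics/s2.png")
E
```

```text
t 3.05 p [ 0.4801 -0.1086  0.1774] yaw -0.0944 F [-0.28  0.31  0.69] w 0.06 q [-0.31  0.41  2.06  0.    0.67 -0.22]
turn [-0.0003  0.0004 -0.0004] shift_after [-0.    0.04  0.14] shift_now [-0.    0.04  0.14]
```

View pics/s2.png

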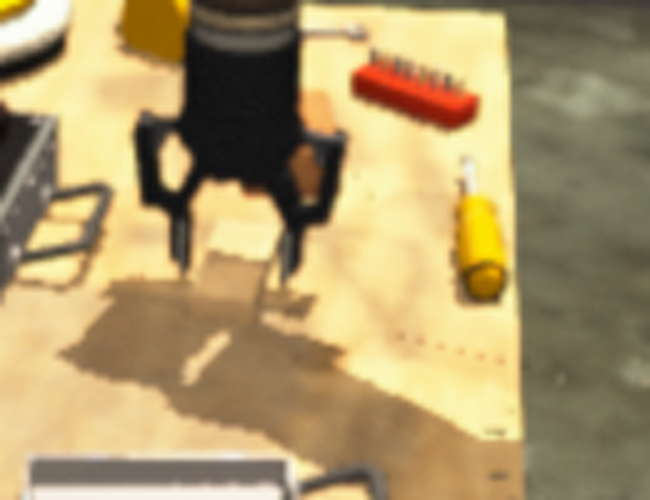

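The fingers stand either side of the offcut, with their tips at about (185,280) and (287,285) in the crop. Closing now.

>>> move_arm(plan=[[[0,0,0,0,0,0,0],[0,0,0,0,0,0,0],[0,0,0,0,0,0,0],[0,0,0,0,0,0,0],[0,0,0,0,0,0,0],[0,0,0,0,0,-3,0],[0,0,0,0,0,-3,0],[0,0,0,0,0,-2,0],[0,0,0,0,0,0,0]]], force=40)

```text
clock: 3.85
tool_pos: [0.4821, -0.1097, 0.2618]
eef_rot: [[0.996, -0.094, 0.009], [-0.094, -0.996, -0.003], [0.009, 0.002, -1.0]]
force: [0.6, -0.2, -0.6]
width: 0.0408
```

```bash
python3 - <<'E'
import numpy as np
T=np.array([.4981,.2107]);a=.1136
print(T+34e-3*np.array([np.cos(a),np.sin(a)]), T-36e-3*np.array([np.cos(a),np.sin(a)]))
E
python3 g.py 0.5319 0.2146 0.24 0.1136
```

```text
[0.53188085 0.2145541 ] [0.46233204 0.20661919]
t 3.85 p [ 0.4821 -0.1097  0.2618] yaw -0.094 F [ 0.58 -0.22 -0.65] w 0.0408 q [-0.31  0.25  2.04 -0.    0.84 -0.22]
turn [ 0.0029 -0.0086 -0.2076] shift_after [  8.62 -31.66   2.18] shift_now [  1.89 -32.76   2.13]
```

>>> move_arm(plan=[[[0,0,-0.07,0,0,0,0],[0,0,-0.07,0,0,0,0],[0,0,-0.0675,0,0,0,0],[0,0,0,1.1,-3.9,0,0],[0,0,0,1.1,-3.9,0,0],[0,0,0,1.1,-3.9,0,0],[0,0,0,1.1,-3.9,0,0],[0,0,0,1.1,-3.9,0,0],[0,0,0,1.1,-3.9,0,0],[0,0,0,1.0,-3.9,0,0],[0,0,0,1.0,-3.9,0,0],[0,0,0,0,-0.4,0,0]]])

```text
clock: 4.85
tool_pos: [0.53, 0.2202, 0.257]
eef_rot: [[0.993, 0.117, 0.002], [0.117, -0.993, 0.003], [0.003, -0.003, -1.0]]
force: [0.0, -1.0, -1.1]
width: 0.0405
```

>>> move_arm(plan=[[[0,0,0,0,0,1.5,0],[0,0,0,0,0,0,0],[0,0,0,0,0,0,0]]])

```text
clock: 5.1
tool_pos: [0.5281, 0.2141, 0.2404]
eef_rot: [[0.994, 0.113, -0.005], [0.113, -0.994, -0.002], [-0.005, 0.001, -1.0]]
force: [0.2, 0.2, -1.0]
width: 0.0409
```

```bash
python3 g.py 0.5319 0.2146 0.21 0.1136
python3 - <<'E'
from h import *
t=imaging.grab_frame("top");s=imaging.grab_frame("side")
crop(t["pixels"],200,210,130,110,5,"pics/t3.png")
crop(s["pixels"],270,220,130,110,5,"pics/s3.png")
E
```

```text
t 5.1 p [0.5281 0.2141 0.2404] yaw 0.1137 F [ 0.21  0.17 -0.97] w 0.0409 q [ 0.31  0.41  1.87 -0.    0.87  0.2 ]
turn [0.0012 0.0052 0.0001] shift_after [ 0.38 -0.01  3.04] shift_now [ 0.39 -0.01  3.04]
```

View pics/t3.png

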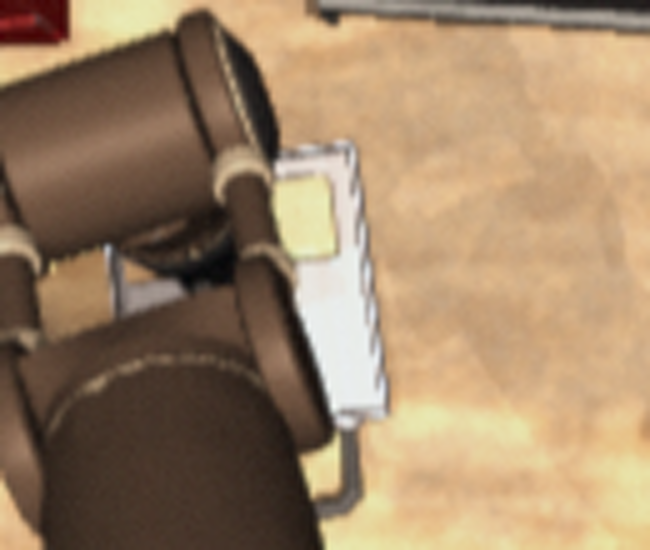

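View pics/s3.png

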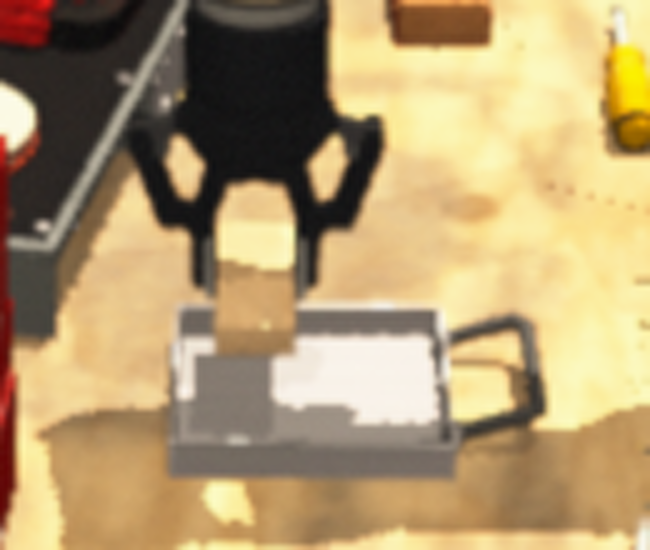

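>>> move_arm(plan=[[[0,0,0,0.35,0,0,0],[0,0,0,0,0,2,0],[0,0,0,0,0,2,0],[0,0,0,0,0,1.0,0],[0,0,0,0,0,0.5,0],[0,0,0,0,0,0,0],[0,0,0,0,0,0,0]]])

```text
clock: 5.78
tool_pos: [0.5335, 0.2149, 0.1879]
eef_rot: [[0.994, 0.113, 0.001], [0.113, -0.994, 0.0], [0.001, -0.0, -1.0]]
force: [-0.4, -0.6, -1.2]
width: 0.0408
```

```bash
python3 g.py 0.5319 0.2146 0.181 0.1136
python3 - <<'E'
from h import *
s=imaging.grab_frame("side")
crop(s["pixels"],270,220,130,110,5,"pics/s4.png")
E
```

```text
t 5.78 p [0.5335 0.2149 0.1879] yaw 0.1131 F [-0.43 -0.59 -1.22] w 0.0408 q [0.31 0.51 1.87 0.   0.77 0.19]
turn [-0.0001 -0.0005 -0.0005] shift_after [-0.16  0.01  0.69] shift_now [-0.16  0.01  0.69]
```

View pics/s4.png

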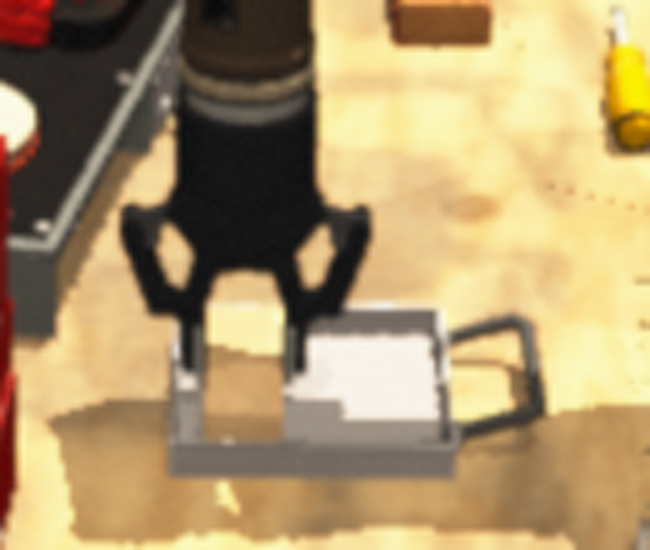

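>>> move_arm(plan=[[[0,0,0,-0.3,0,0.3,0],[0,0,0,0,0,0.3,0],[0,0,0,0,0,0,0],[0,0,0,0,0,0,57],[0,0,0,0,0,0,57],[0,0,0,0,0,0,57],[0,0,0,0,0,-2,57],[0,0,0,0,0,-3,57],[0,0,0,0,0,-3,57]]])

```text
clock: 6.58
tool_pos: [0.5294, 0.2144, 0.2612]
eef_rot: [[0.994, 0.113, -0.003], [0.113, -0.994, -0.001], [-0.003, 0.001, -1.0]]
force: [0.6, 1.0, 0.2]
width: 0.0487
```

```bash
python3 g.py 0.4567 -0.2994 0.25 0.119
```

```text
t 6.58 p [0.5294 0.2144 0.2612] yaw 0.1135 F [0.58 0.98 0.16] w 0.0487 q [0.31 0.38 1.86 0.   0.9  0.2 ]
turn [ 0.0007  0.0033 -0.0055] shift_after [-13.31  50.16   1.12] shift_now [-13.03  50.23   1.19]
```

>>> move_arm(plan=[[[0,0,0,-1,3.9,-0.5,100],[0,0,0,-1,3.9,0,100],[0,0,0,-1,3.9,0,100],[0,0,0,-1,3.9,0,100],[0,0,0,-1,3.9,0,100],[0,0,0,-1,3.9,0,100],[0,0,0,-1,3.9,0,100],[0,0,0,-1,3.9,0,100],[0,0,0,-1,3.9,0,100],[0,0,0,-1,3.9,0,100],[0,0,0,-1,3.9,0,100],[0,0,0,-1,3.9,0,100]]])

```text
clock: 7.58
tool_pos: [0.4633, -0.2658, 0.2668]
eef_rot: [[0.994, 0.113, 0.001], [0.113, -0.994, -0.0], [0.001, 0.0, -1.0]]
force: [0.2, -0.3, 0.6]
width: 0.0856
```

>>> move_arm(plan=[[[0,0,0,-1,3.4,0,100],[0,0,0,0,0,0,100],[0,0,0,0,0,0,100]]])

```text
clock: 7.83
tool_pos: [0.4574, -0.3008, 0.2668]
eef_rot: [[0.994, 0.109, 0.001], [0.109, -0.994, -0.0], [0.001, 0.0, -1.0]]
force: [0.0, 1.1, -0.4]
width: 0.0851
```

```bash
python3 g.py 0.4567 -0.2994 0.205 0.119;  python3 - <<'E'
from h import *
t=imaging.grab_frame("top");s=imaging.grab_frame("side")
import pickle; pickle.dump((t,s),open("f1.pkl","wb"))
crop(t["pixels"],210,140,130,180,3.3,"pics/t5.png")
crop(s["pixels"],220,180,200,150,4,"pics/s5.png")
E
```

```text
t 7.83 p [ 0.4574 -0.3008  0.2668] yaw 0.1096 F [ 0.04  1.12 -0.35] w 0.0851 q [-0.66  0.34  1.91  0.    0.89 -0.77]
turn [ 0.0004 -0.0006 -0.0094] shift_after [-0.05 -0.15  6.18] shift_now [-0.06 -0.15  6.18]
```

View pics/t5.png

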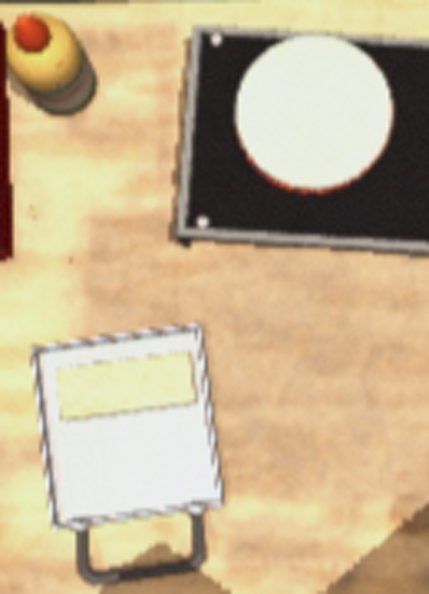

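View pics/s5.png

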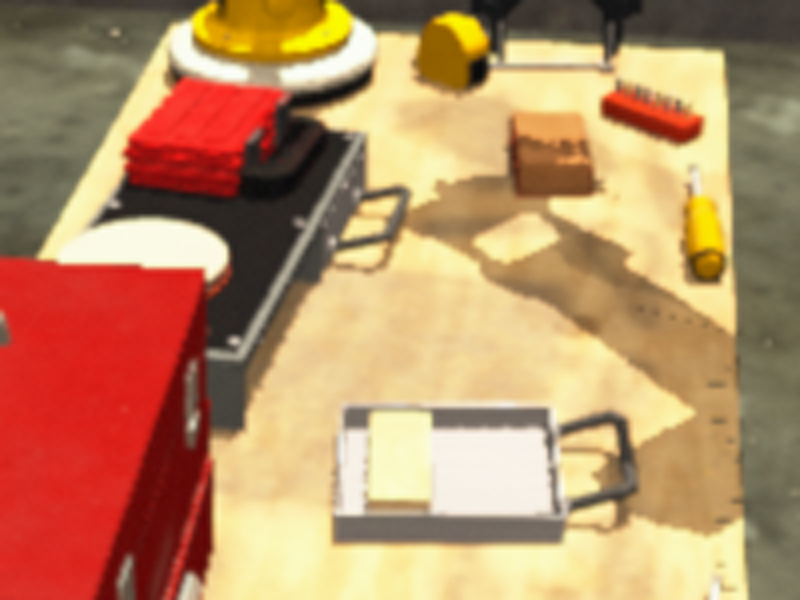

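The offcut lies flat at the tray's nose end (top crop (58–195, 352–418)), and the tray has not moved. Next is the block, gripped high.

>>> move_arm(plan=[[[0,0,-0.009,0,-0.15,2.5,100],[0,0,0,0,0,2.5,100],[0,0,0,0,0,1.5,100],[0,0,0,0,0,0.9,100],[0,0,0,0,0,0,100]]])

```text
clock: 8.35
tool_pos: [0.4569, -0.295, 0.1903]
eef_rot: [[0.992, 0.124, -0.004], [0.124, -0.992, 0.003], [-0.004, -0.004, -1.0]]
force: [-0.6, 0.7, -0.4]
width: 0.0854
```

```bash
python3 g.py 0.4567 -0.2994 0.192 0.119;  python3 - <<'E'
from h import *
s=imaging.grab_frame("side")
crop(s["pixels"],310,170,100,80,6,"pics/s6.png")
E
```

```text
t 8.35 p [ 0.4569 -0.295   0.1903] yaw 0.1246 F [-0.63  0.72 -0.44] w 0.0854 q [-0.65  0.46  1.94  0.    0.75 -0.78]
turn [-0.0038  0.0037  0.0056] shift_after [-0.07  0.43 -0.17] shift_now [-0.07  0.43 -0.17]
```

View pics/s6.png

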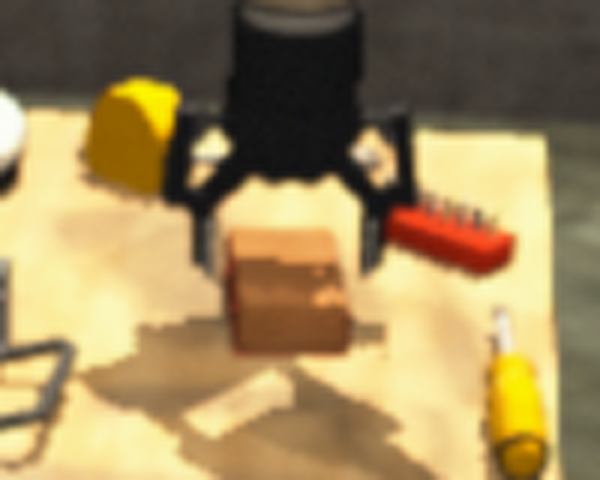

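>>> move_arm(plan=[[[0,0,0,0,0.4,0,100],[0,0,0,0,0,0,0],[0,0,0,0,0,0,0],[0,0,0,0,0,0,0],[0,0,0,0,0,0,0],[0,0,0,0,0,0,0],[0,0,0,0,0,-2,0],[0,0,0,0,0,-3,0],[0,0,0,0,0,-2.5,0],[0,0,0,0,0,0,0]]], force=50)

```text
clock: 9.23
tool_pos: [0.4603, -0.303, 0.2732]
eef_rot: [[0.993, 0.122, 0.009], [0.122, -0.993, -0.007], [0.008, 0.008, -1.0]]
force: [0.2, -0.7, -0.5]
width: 0.062
```

```bash
python3 g.py 0.4623 0.2066 0.262 0.1136
```

```text
t 9.23 p [ 0.4603 -0.303   0.2732] yaw 0.1223 F [ 0.18 -0.7  -0.52] w 0.062 q [-0.66  0.33  1.91  0.    0.9  -0.78]
turn [ 0.0078 -0.0081  0.0087] shift_after [  5.97 -50.61   1.12] shift_now [  6.4  -50.56   0.78]
```

>>> move_arm(plan=[[[0,0,0,0.5,-3.9,0,0],[0,0,0,0.5,-3.9,0,0],[0,0,0,0.5,-3.9,0,0],[0,0,0,0.5,-3.9,0,0],[0,0,0,0.5,-3.9,0,0],[0,0,0,0.5,-3.9,0,0],[0,0,0,0.5,-3.9,0,0],[0,0,0,0.5,-3.9,0,0],[0,0,0,0.5,-3.9,0,0],[0,0,0,0.5,-3.9,0,0],[0,0,0,0.5,-3.9,0,0],[0,0,0,0.5,-3.9,0,0]]])

```text
clock: 10.23
tool_pos: [0.4597, 0.1724, 0.2671]
eef_rot: [[0.993, 0.122, -0.0], [0.122, -0.993, -0.0], [-0.0, 0.0, -1.0]]
force: [0.6, -1.0, -1.1]
width: 0.0623
```

>>> move_arm(plan=[[[0,0,0,0,-3.6,0,0],[0,0,0,0,0,0,0],[0,0,0,0,0,0,0],[0,0,0,0,0,0,0]]])

```text
clock: 10.57
tool_pos: [0.4555, 0.2061, 0.2669]
eef_rot: [[0.992, 0.123, -0.001], [0.123, -0.992, -0.001], [-0.001, 0.001, -1.0]]
force: [-1.3, -1.0, -1.8]
width: 0.0622
```

```bash
python3 g.py 0.4623 0.2066 0.215 0.1136;  python3 - <<'E'
from h import *
s=imaging.grab_frame("side");t=imaging.grab_frame("top")
crop(s["pixels"],270,210,130,110,5,"pics/s7.png")
crop(t["pixels"],200,210,130,110,5,"pics/t7.png")
E
```

```text
t 10.57 p [0.4555 0.2061 0.2669] yaw 0.1235 F [-1.3  -1.04 -1.85] w 0.0622 q [ 0.34  0.26  2.02 -0.    0.87  0.21]
turn [0.0007 0.0014 0.0099] shift_after [0.68 0.02 5.19] shift_now [0.69 0.03 5.19]
```

View pics/s7.png

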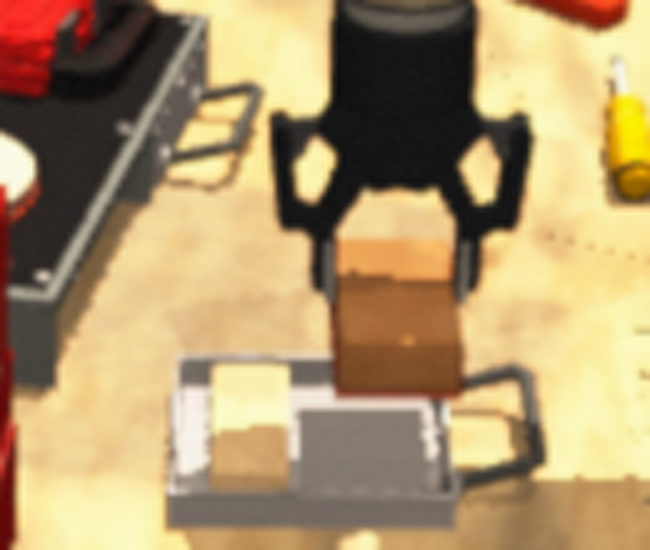

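>>> move_arm(plan=[[[0,0,0.01,0.9,0,0,0],[0,0,0,0,0,2.5,0],[0,0,0,0,0,2,0],[0,0,0,0,0,1,0],[0,0,0,0,0,0,0],[0,0,0,0,0,0,0]]])

```text
clock: 11.17
tool_pos: [0.4653, 0.2067, 0.2121]
eef_rot: [[0.994, 0.111, -0.001], [0.111, -0.994, -0.0], [-0.001, 0.0, -1.0]]
force: [0.2, 0.1, -0.5]
width: 0.0623
```

```bash
python3 g.py 0.4653 0.207 0.194 0.1136;  python3 - <<'E'
from h import *
s=imaging.grab_frame("side")
crop(s["pixels"],270,210,130,110,5,"pics/s8.png")
E
```

```text
t 11.17 p [0.4653 0.2067 0.2121] yaw 0.111 F [ 0.25  0.05 -0.52] w 0.0623 q [ 0.33  0.37  2.02 -0.    0.76  0.22]
turn [ 0.0003  0.0013 -0.0026] shift_after [ 0.01 -0.03  1.81] shift_now [ 0.01 -0.03  1.81]
```

View pics/s8.png

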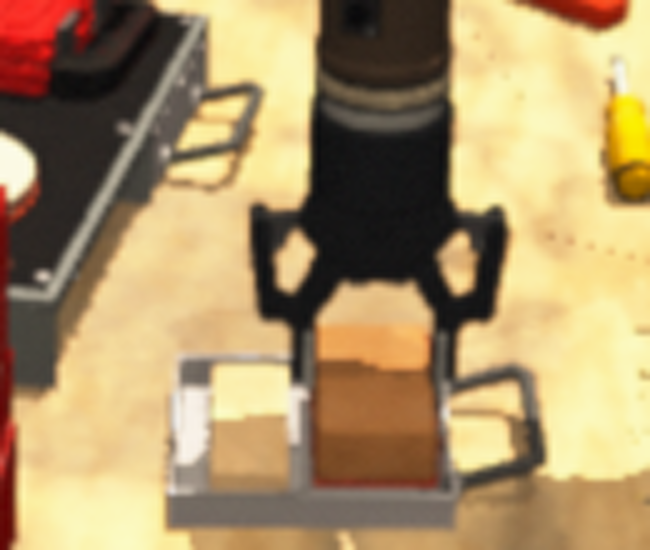

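>>> move_arm(plan=[[[0,0,0,0.1,0,0.6,0],[0,0,0,0,0,0.6,0],[0,0,0,0,0,0.4,0],[0,0,0,0,0,0,0],[0,0,0,0,0,0,0]]])

```text
clock: 11.63
tool_pos: [0.4666, 0.2077, 0.1974]
eef_rot: [[0.994, 0.112, 0.001], [0.112, -0.994, 0.0], [0.001, -0.0, -1.0]]
force: [-1.0, -0.9, 4.2]
width: 0.0621
```

```bash
python3 g.py 0.4653 0.207 0.194 0.1136;  python3 - <<'E'
from h import *
s=imaging.grab_frame("side")
crop(s["pixels"],270,210,130,110,5,"pics/s9.png")
E
```

```text
t 11.63 p [0.4666 0.2077 0.1974] yaw 0.1127 F [-1.   -0.91  4.23] w 0.0621 q [ 0.33  0.4   2.02 -0.    0.73  0.22]
turn [-0.0001 -0.0012 -0.0009] shift_after [-0.14  0.06  0.34] shift_now [-0.14  0.06  0.34]
```

View pics/s9.png

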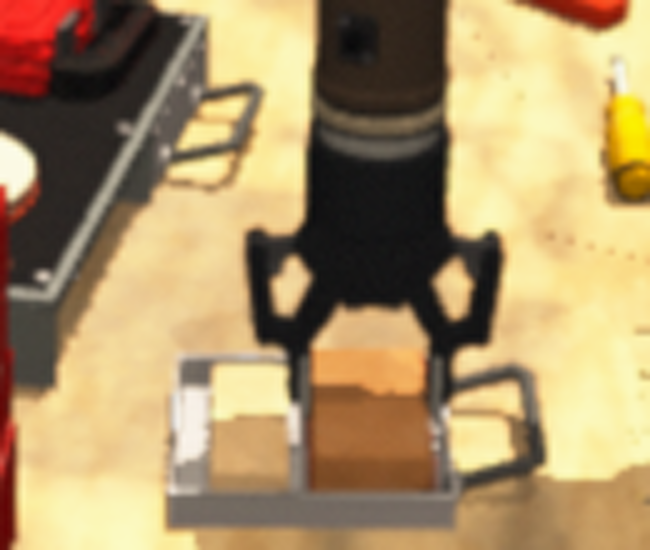

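>>> move_arm(plan=[[[0,0,0,0,0,0,82],[0,0,0,0,0,0,82],[0,0,0,0,0,0,82],[0,0,0,0,0,-1,82],[0,0,0,0,0,-3,82],[0,0,0,0,0,-3,82],[0,0,0,-1,0,-3,82],[0,0,0,-4,0,0,60],[0,0,0,-4,0,0,60],[0,0,0,-3,0,0,60]]])

```text
clock: 12.52
tool_pos: [0.3445, 0.1935, 0.2971]
eef_rot: [[0.994, 0.112, -0.001], [0.112, -0.994, 0.0], [-0.001, -0.0, -1.0]]
force: [-0.6, -0.4, 0.0]
width: 0.0513
```

```bash
python3 g.py 0.3789 0.197 0.25 0.1136;  python3 - <<'E'
from h import *
t=imaging.grab_frame("top");s=imaging.grab_frame("side")
import pickle; pickle.dump((t,s),open("f2.pkl","wb"))
crop(t["pixels"],210,140,130,180,3.3,"pics/t10.png")
crop(s["pixels"],220,180,200,150,4,"pics/s10.png")
E
```

```text
t 12.52 p [0.3445 0.1935 0.2971] yaw 0.1121 F [-0.64 -0.37  0.01] w 0.0513 q [0.4  0.01 2.23 0.   0.9  0.29]
turn [-0.0001  0.0007 -0.0015] shift_after [3.46 0.04 4.71] shift_now [3.46 0.04 4.71]
```

View pics/t10.png

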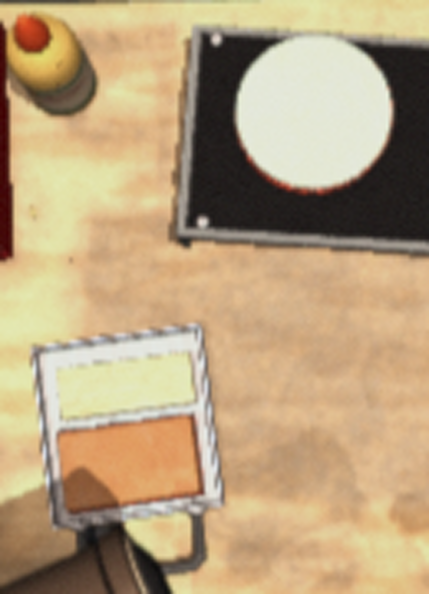

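View pics/s10.png

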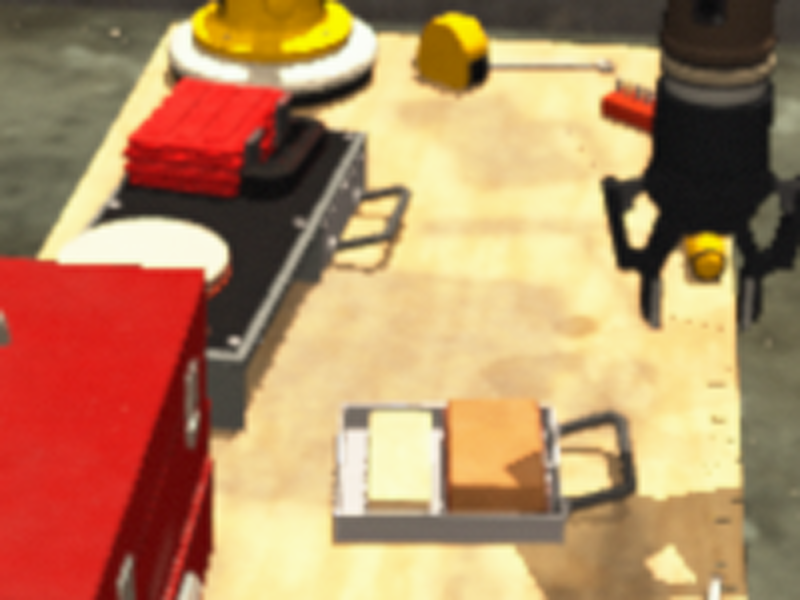

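Both pieces lie flat in the tray: in the side crop the offcut is at (400,455) and the block at (497,455), and the top view agrees. Next I'll refine the riser pose.

Run:
```python
from h import *
import pickle
t,s=pickle.load(open("f2.pkl","rb"))
crop(t["pixels"],255,140,80,85,7,"pics/ra.png")
crop(t["pixels"],350,140,80,100,6,"pics/rb.png")
crop(s["pixels"],255,200,80,90,6.5,"pics/rc.png")
```

```text
(no output)
```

View pics/ra.png

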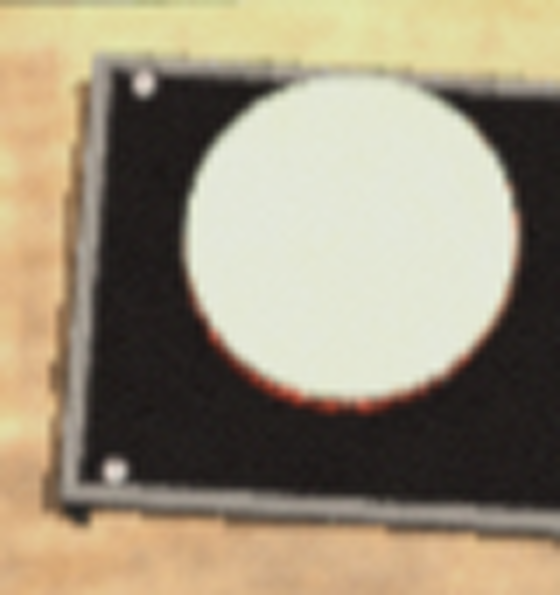

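View pics/rb.png

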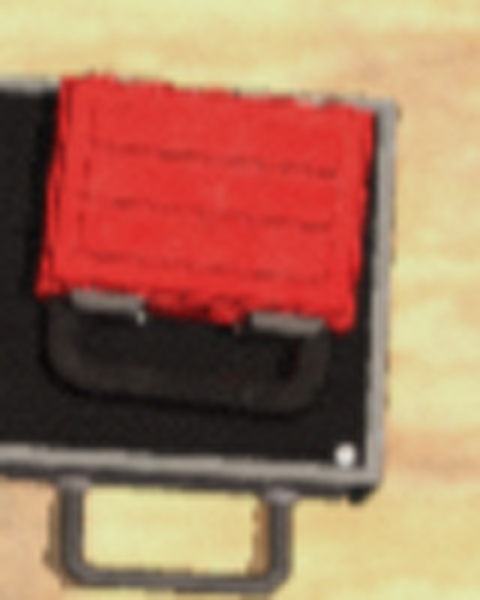

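View pics/rc.png

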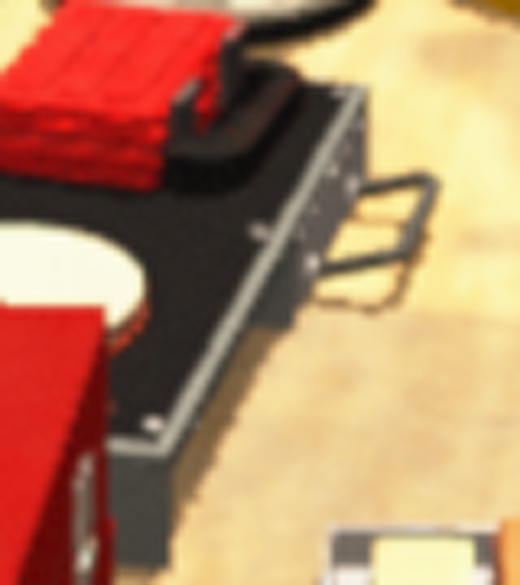

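Run:
```python
from m0 import *
a=lambda *p:L(p,255,140,7); b=lambda *p:L(p,350,140,6); c=lambda *p:L(p,255,200,6.5)
r,e=fit([a(94,55),b(398,100),b(382,482),a(61,503)],[None,None,c(368,87),c(171,453)],.176,.4,[.7,0,.06,0]); print(r,e)
th=r[3];X=np.array([np.cos(th),np.sin(th)]);Y=np.array([-X[1],X[0]])
print("origin",r[:2]-.088*X+.077*Y)
r2,e=fit([a(94,55),b(398,100),b(382,482),a(61,503)],[],.176,.4,[.7,0,.06,0]); 
th=r2[3];X=np.array([np.cos(th),np.sin(th)]);Y=np.array([-X[1],X[0]])
print(r2,"origin top only",r2[:2]-.088*X+.077*Y)
for q in (a(61,503),b(382,482),a(94,55),b(398,100)): print(onz(T,*q,.06))
# drawer handle check: right part x -50, y -197
o=r[:2]-.088*np.array([np.cos(r[3]),np.sin(r[3])])
print("drawer handle ends", [onz(T,*b(*p),.03).round(4) for p in ((65,578),(290,582))])
```

```text
[ 0.71543361 -0.04147913  0.05898211 -0.08654642] [-0.3 -0.3  0.2 -0.6  0.5  0.2 -0.3 -0.1  0.7 -0.3  0.2  0.8]
origin [0.63441874 0.04283926]
[ 0.71643232 -0.04163273  0.05244396 -0.0873658 ] origin top only [0.63548656 0.04275201]
[0.6446677  0.16458604 0.06      ]
[ 0.61074498 -0.23172954  0.06      ]
[0.8191634  0.14936083 0.06      ]
[ 0.78383895 -0.2475024   0.06      ]
drawer handle ends [array([ 0.5761, -0.0926,  0.03  ]), array([ 0.5715, -0.1935,  0.03  ])]
```

>>> move_arm(plan=[[[0,0,0,3.4,0,1.5,38],[0,0,0,0,0,3,38],[0,0,0,0,0,2,38],[0,0,0,0,0,0,38],[0,0,0,0,0,0,38]]])

```text
clock: 13.03
tool_pos: [0.3805, 0.1977, 0.231]
eef_rot: [[0.994, 0.112, -0.002], [0.112, -0.994, -0.001], [-0.003, 0.001, -1.0]]
force: [-0.3, 0.0, -0.2]
width: 0.0323
```

```bash
python3 g.py 0.3789 0.1971 0.182 0.1136;  python3 - <<'E'
from h import *
s=imaging.grab_frame("side")
crop(s["pixels"],290,210,130,110,5,"pics/s11.png")
E
```

```text
t 13.03 p [0.3805 0.1977 0.231 ] yaw 0.1124 F [-0.34  0.03 -0.17] w 0.0323 q [ 0.38  0.2   2.19 -0.    0.75  0.27]
turn [ 0.0007  0.0025 -0.0012] shift_after [-0.16  0.04  4.9 ] shift_now [-0.15  0.04  4.9 ]
```

View pics/s11.png

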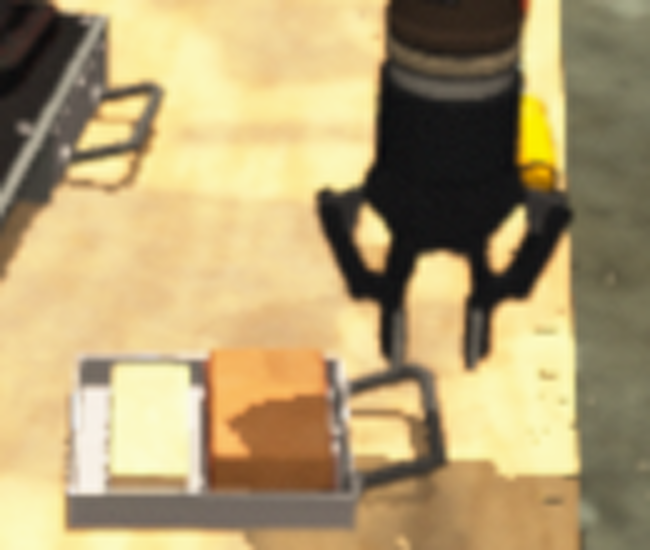

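Note that the knuckles spread about ±65 mm. The handle ends only 45 mm from the riser front, so the last 25 mm will have to be a push with the gripper turned 90°. Now I'll descend on the handle.

>>> move_arm(plan=[[[0,0,0,-0.2,0,2,38],[0,0,0,0,0,1.8,38],[0,0,0,0,0,0.8,38],[0,0,0,0,0,0,38],[0,0,0,0,0,0,38]]])

```text
clock: 13.5
tool_pos: [0.3791, 0.1979, 0.1863]
eef_rot: [[0.994, 0.112, 0.001], [0.112, -0.994, 0.0], [0.001, -0.0, -1.0]]
force: [-0.2, -0.2, -0.2]
width: 0.0324
```

```bash
python3 g.py 0.3789 0.1971 0.182 0.1136;  python3 - <<'E'
from h import *
s=imaging.grab_frame("side")
crop(s["pixels"],290,210,130,110,5,"pics/s12.png")
E
```

```text
t 13.5 p [0.3791 0.1979 0.1863] yaw 0.1126 F [-0.23 -0.19 -0.23] w 0.0324 q [0.38 0.3  2.21 0.   0.64 0.27]
turn [-0.0003 -0.0011 -0.001 ] shift_after [-0.03  0.07  0.43] shift_now [-0.03  0.07  0.43]
```

View pics/s12.png

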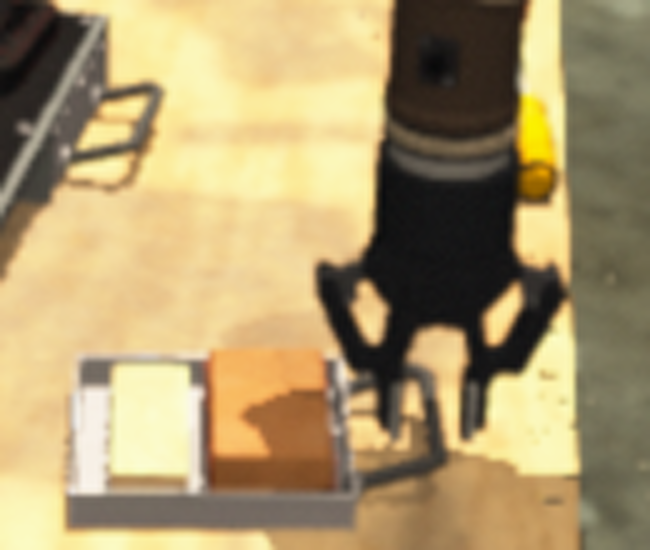

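>>> move_arm(plan=[[[0,0,0,0,0,0.3,38],[0,0,0,0,0,0,0],[0,0,0,0,0,0,0],[0,0,0,0,0,0,0],[0,0,0,0,0,0,0],[0,0,0,0,0,0,0]]], force=110)

```text
clock: 14.05
tool_pos: [0.3788, 0.1978, 0.1833]
eef_rot: [[0.994, 0.112, -0.0], [0.112, -0.994, 0.0], [-0.0, -0.0, -1.0]]
force: [-2.4, -0.7, 6.1]
width: 0.0064
```

```bash
python3 g.py 0.4023 0.0288 0.183 -0.0866
```

```text
t 14.05 p [0.3788 0.1978 0.1833] yaw 0.1125 F [-2.39 -0.66  6.05] w 0.0064 q [0.38 0.3  2.21 0.   0.63 0.27]
turn [-1.000e-04  0.000e+00  1.991e-01] shift_after [ 3.81 16.63  0.03] shift_now [ 0.44 17.05  0.03]
```

Run:
```python
from h import *
s=imaging.grab_frame("side")
crop(s["pixels"],330,240,80,70,8,"pics/s13.png")
```

```text
(no output)
```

View pics/s13.png

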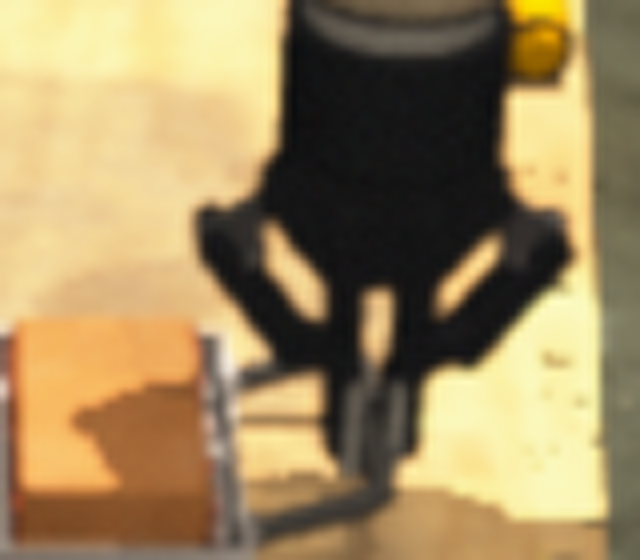

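>>> move_arm(plan=[[[0,0,0.04,0,0,0,0],[0,0,0.05,0,0,0,0],[0,0,0.05,0,0,0,0],[0,0,0.04,0,0,0,0],[0,0,0.019,0,0,0,0],[0,0,0,0.2,1,0,0],[0,0,0,0.6,2,0,0],[0,0,0,0.6,2.5,0,0],[0,0,0,0.6,2.5,0,0],[0,0,0,0.6,2.5,0,0],[0,0,0,0.6,2.5,0,0],[0,0,0,0.6,2.2,0,0]]])

```text
clock: 15.1
tool_pos: [0.4037, 0.0425, 0.1833]
eef_rot: [[0.996, -0.085, 0.001], [-0.085, -0.996, 0.002], [0.001, -0.002, -1.0]]
force: [-0.6, 8.9, 5.6]
width: 0.0063
```

>>> move_arm(plan=[[[0,0,0,0,1.0,0,0],[0,0,0,0,0.3,0,0],[0,0,0,0,0,0,0],[0,0,0,0,0,0,0]]])

```text
clock: 15.43
tool_pos: [0.4032, 0.0298, 0.1833]
eef_rot: [[0.996, -0.086, 0.003], [-0.086, -0.996, -0.001], [0.003, 0.001, -1.0]]
force: [0.7, -2.1, 5.4]
width: 0.0063
```

```bash
python3 g.py 0.4023 0.0288 0.183 -0.0866
python3 - <<'E'
from h import *
t=imaging.grab_frame("top");s=imaging.grab_frame("side")
import pickle; pickle.dump((t,s),open("f3.pkl","wb"))
crop(t["pixels"],240,180,110,140,4.2,"pics/t14.png")
crop(s["pixels"],230,190,160,110,5,"pics/s14.png")
E
```

```text
t 15.43 p [0.4032 0.0298 0.1833] yaw -0.0861 F [ 0.67 -2.05  5.41] w 0.0063 q [-0.03  0.27  2.26 -0.    0.61  0.05]
turn [ 0.0007 -0.0033  0.0005] shift_after [-0.08  0.1   0.03] shift_now [-0.08  0.1   0.03]
```

View pics/t14.png

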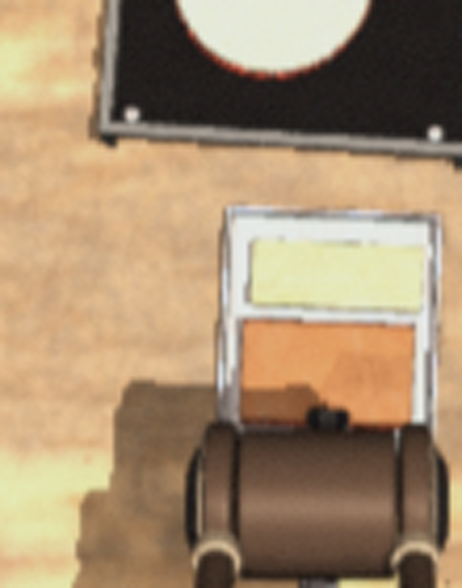

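View pics/s14.png

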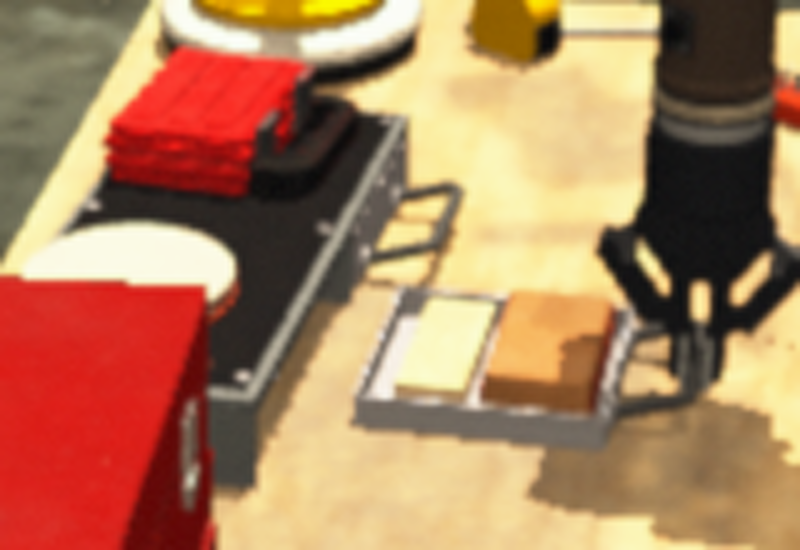

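```bash
cat > rf.py <<'E'
from m0 import *
O=np.array([.6344,.0428]);th=-.0866;X=np.array([np.cos(th),np.sin(th)]);Y=np.array([-X[1],X[0]])
def rf(p): d=np.array(p[:2])-O; return np.array([d@X,d@Y])
def wo(x,y): return O+x*X+y*Y
E
python3 - <<'E'
from rf import *
a=lambda *p:L(p,240,180,4.2); c=lambda *p:L(p,230,190,5)
r,e=fit([a(226,206),a(441,214),None,None],[c(357,405),c(400,287),None,c(607,424)],.15,.14,[.5,.05,.022,-.08]);print(r,e,rf(r),r[3]-th)
print("tcp",rf([.4032,.0298]))
E
```

```text
[ 0.52319486  0.02278527  0.01916007 -0.05911219] [-0.2  0.2  0.2 -0.2 -0.5 -0.9  0.1  0.8  0.4  0.2] [-0.10905729 -0.02955806] 0.027487805998640542
tcp [-0.2292092  -0.03294819]
```

>>> move_arm(plan=[[[0,0,0.03,-0.5,0,0,0],[0,0,0.015,-0.5,0,0,0],[0,0,0,0,0,0,0],[0,0,0,0,0,0,0]]])

```text
clock: 15.87
tool_pos: [0.3934, 0.0313, 0.1833]
eef_rot: [[0.991, -0.13, 0.004], [-0.13, -0.991, 0.0], [0.004, -0.001, -1.0]]
force: [3.9, 2.8, 5.1]
width: 0.0062
```

```bash
python3 g.py 0.4023 0.0288 0.183 -0.0866
python3 - <<'E'
from h import *
t=imaging.grab_frame("top");s=imaging.grab_frame("side")
import pickle; pickle.dump((t,s),open("f4.pkl","wb"))
crop(t["pixels"],260,205,90,90,6.5,"pics/t15.png")
crop(s["pixels"],280,230,110,60,7,"pics/s15.png")
E
```

```text
t 15.87 p [0.3934 0.0313 0.1833] yaw -0.1309 F [3.95 2.84 5.14] w 0.0062 q [-0.03  0.26  2.28  0.    0.6   0.1 ]
turn [-0.0005 -0.0039 -0.0443] shift_after [0.91 0.17 0.03] shift_now [0.91 0.13 0.04]
```

View pics/t15.png

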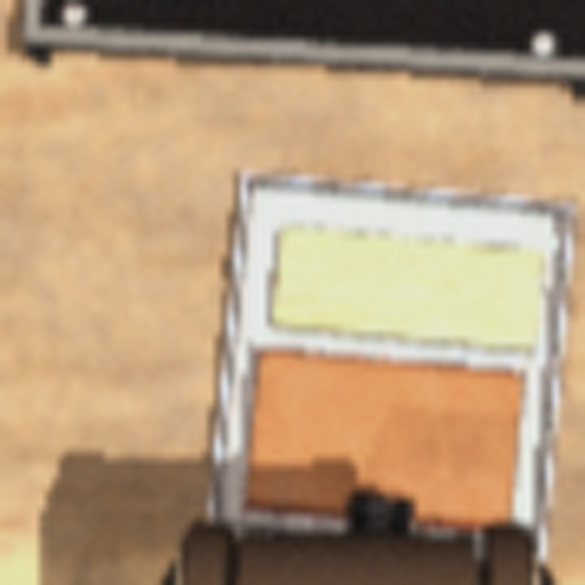

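View pics/s15.png

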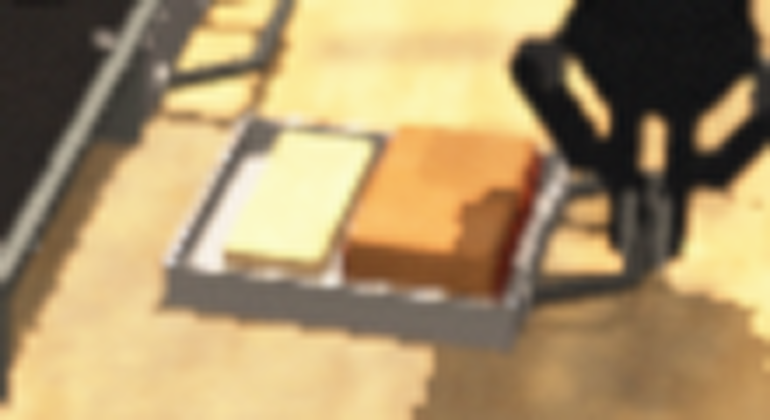

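Run:
```python
from rf import *
a=lambda *p:L(p,260,205,6.5); c=lambda *p:L(p,280,230,7)
r,e=fit([a(242,173),a(574,206),None,None],[c(168,268),c(241,118),None,c(520,306)],.15,.14,[.5,.05,.022,-.08]);print(r,e,rf(r),r[3]-th)
r,e=fit([a(242,173),a(574,206),None,None],[],.15,.14,[.5,.05,.022,-.08]);print(r,e,rf(r),r[3]-th)
print("tcp",rf([.3934,.0313]))
```

```text
[ 0.51236736  0.01788563  0.02149523 -0.1093004 ] [-0.2  0.2  0.2 -0.7 -0.  -0.2  0.6 -0.2  0.   0.5] [-0.11942044 -0.03537583] -0.022700404940022942
[ 0.51319661  0.01926918  0.01190677 -0.12827582] [0. 0. 0. 0.] [-0.11871396 -0.03392574] -0.04167582496755125
tcp [-0.23910221 -0.03230143]
```

```bash
python3 - <<'E'
from rf import *
print(wo(-.2,-.034).round(4),wo(-.115,-.034).round(4))
E
python3 g.py $(python3 -c "
from rf import *
print(*wo(-.2,-.034))") 0.183 -0.1106
```

```text
[0.4322 0.0262] [0.5169 0.0189]
t 15.97 p [0.3935 0.0313 0.1833] yaw -0.1311 F [3.71 2.25 6.63] w 0.0068 q [-0.03  0.26  2.28  0.    0.6   0.1 ]
turn [-0.0007 -0.0034 -0.0205] shift_after [3.91 0.08 0.03] shift_now [ 3.91 -0.    0.05]
```

>>> move_arm(plan=[[[0,0,-0.01,0,0,0,0],[0,0,-0.01,0.4,0,0,0],[0,0,0,0.8,0,0,0],[0,0,0,0.8,0,0,0],[0,0,0,0.8,0.1,0,0],[0,0,0,0.8,0,0,0],[0,0,0,0.3,0,0,0],[0,0,0,0,0,0,0],[0,0,0,0,0,0,0]]])

```text
clock: 16.72
tool_pos: [0.4204, 0.0265, 0.1797]
eef_rot: [[0.993, -0.111, -0.035], [-0.111, -0.994, 0.002], [-0.035, 0.002, -0.999]]
force: [-21.3, 1.6, 26.1]
width: 0.0064
```

```bash
python3 g.py 0.5169 0.0189 0.183 -0.1106
python3 - <<'E'
from h import *
t=imaging.grab_frame("top");s=imaging.grab_frame("side")
import pickle; pickle.dump((t,s),open("f5.pkl","wb"))
crop(t["pixels"],260,185,90,90,6.5,"pics/t16.png")
crop(s["pixels"],260,220,110,60,7,"pics/s16.png")
E
```

```text
t 16.72 p [0.4204 0.0265 0.1797] yaw -0.1113 F [-21.27   1.59  26.12] w 0.0064 q [-0.04  0.31  2.21  0.    0.66  0.07]
turn [ 0.0021  0.0354 -0.0007] shift_after [ 9.67 -0.31 -0.33] shift_now [ 9.65 -0.31 -0.67]
```

View pics/t16.png

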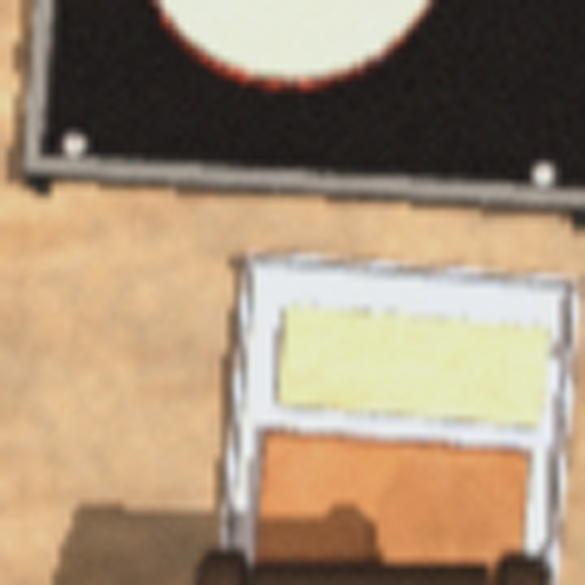

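View pics/s16.png

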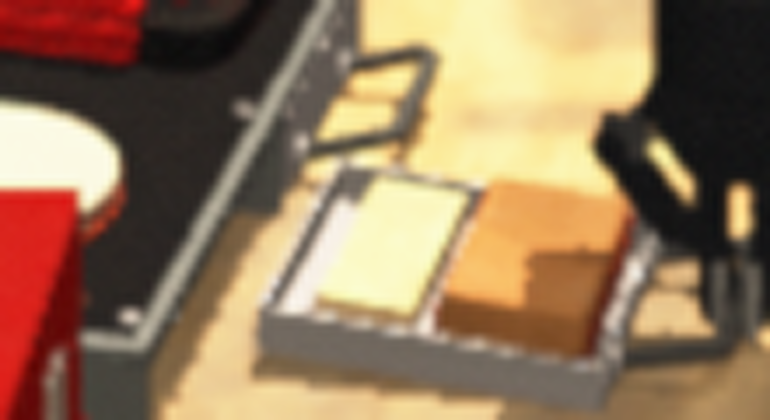

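The arm is jamming: Fx is −21 N and Fz is +26 N, with the tool tilted 0.035 rad. In the picture the tray's nose is still short of the riser, at (248,258)–(575,280) in the top crop. I'll let go, rise a little and regrip more softly.

>>> move_arm(plan=[[[0,0,0,0,0,0,30],[0,0,0,0,0,0,30],[0,0,0,0,0,0,30],[0,0,0,0,0,-0.3,30],[0,0,0,0,0,0,30]]])

```text
clock: 17.23
tool_pos: [0.4299, 0.0257, 0.185]
eef_rot: [[0.994, -0.111, -0.003], [-0.111, -0.994, 0.0], [-0.003, 0.0, -1.0]]
force: [-2.0, 0.9, -1.7]
width: 0.0254
```

```bash
python3 g.py 0.5169 0.0189 0.188 -0.1106
python3 - <<'E'
from h import *
t=imaging.grab_frame("top");s=imaging.grab_frame("side")
import pickle; pickle.dump((t,s),open("f6.pkl","wb"))
crop(t["pixels"],260,185,90,90,6.5,"pics/t17.png")
crop(s["pixels"],260,220,110,60,7,"pics/s17.png")
E
```

```text
t 17.23 p [0.4299 0.0257 0.185 ] yaw -0.1115 F [-2.01  0.89 -1.67] w 0.0254 q [-0.04  0.31  2.2  -0.    0.64  0.07]
turn [ 0.0003  0.0035 -0.0009] shift_after [ 8.72 -0.29 -0.3 ] shift_now [ 8.72 -0.3  -0.33]
```

View pics/s17.png

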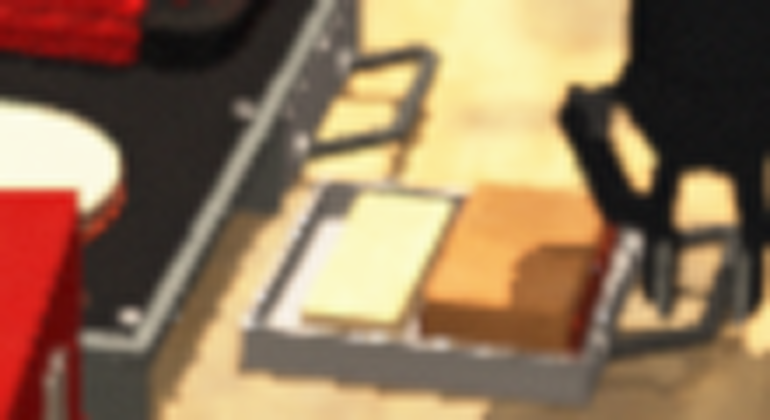

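View pics/t17.png

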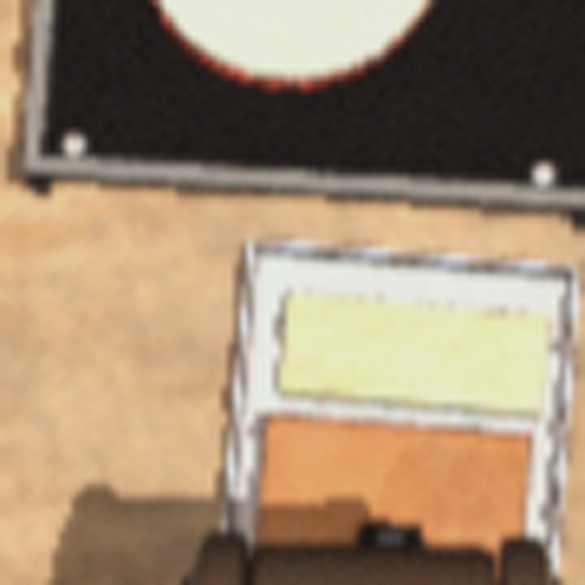

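Run:
```python
from rf import *
a=lambda *p:L(p,260,185,6.5); c=lambda *p:L(p,260,220,7)
r,e=fit([a(249,241),a(576,271),None,None],[c(244,325),c(316,182),None,c(592,356)],.15,.14,[.5,.05,.022,-.08]);print(r,e,rf(r),r[3]-th)
h=r[:2]-.12*np.array([np.cos(r[3]),np.sin(r[3])]);print("handle",h,rf(h),"tcp",rf([.4299,.0257]))
```

```text
[ 0.54013797  0.01436626  0.02374913 -0.09822592] [-0.6 -0.3  0.6 -1.3  0.2 -0.1  1.  -0.9  0.6  1.4] [-0.09144951 -0.03648008] -0.01162592492019307
handle [0.4207164  0.02613442] [-0.2114414 -0.035085 ] tcp [-0.20225464 -0.03472349]
```

>>> move_arm(plan=[[[0,0,0,-0.8,0,-0.2,30],[0,0,0,0,0,0,30],[0,0,0,0,0,0,0],[0,0,0,0,0,0,0],[0,0,0,0,0,0,0],[0,0,0,0,0,0,0]]], force=25)

```text
clock: 17.83
tool_pos: [0.4231, 0.0265, 0.1882]
eef_rot: [[0.994, -0.111, -0.0], [-0.111, -0.994, 0.0], [-0.0, -0.0, -1.0]]
force: [-2.5, 0.6, 6.3]
width: 0.0086
```

```bash
python3 g.py 0.5169 0.0189 0.188 -0.1106
python3 - <<'E'
from h import *
s=imaging.grab_frame("side")
crop(s["pixels"],260,220,110,60,7,"pics/s18.png")
E
```

```text
t 17.83 p [0.4231 0.0265 0.1882] yaw -0.1114 F [-2.53  0.58  6.26] w 0.0086 q [-0.04  0.29  2.21  0.    0.64  0.07]
turn [-0.      0.0003 -0.0008] shift_after [ 9.4  -0.28  0.02] shift_now [ 9.4  -0.29  0.02]
```

View pics/s18.png

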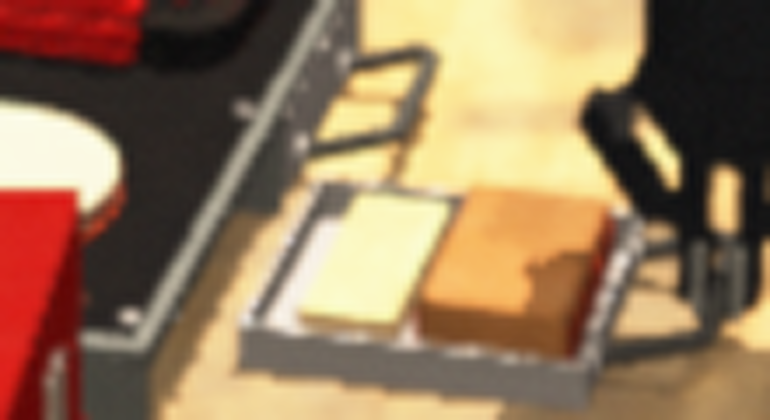

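>>> move_arm(plan=[[[0,0,0,0,0,-0.15,0],[0,0,0,0,0,0,0]]])

```text
clock: 18.05
tool_pos: [0.4231, 0.0265, 0.1892]
eef_rot: [[0.994, -0.111, 0.001], [-0.111, -0.994, 0.0], [0.001, -0.0, -1.0]]
force: [0.2, 0.1, -2.7]
width: 0.0091
```

>>> move_arm(plan=[[[0,0,-0.006,0.2,0,0.05,0],[0,0,-0.006,0.5,0,0,0],[0,0,0,0.7,0,0,0],[0,0,0,0.7,0,0,0],[0,0,0,0.7,0,0,0],[0,0,0,0.7,0,0,0],[0,0,0,0.3,0,0,0],[0,0,0,0,0,0,0]]])

```text
clock: 18.72
tool_pos: [0.4473, 0.0241, 0.1863]
eef_rot: [[0.994, -0.099, -0.051], [-0.099, -0.995, 0.004], [-0.052, 0.001, -0.999]]
force: [-37.3, 4.6, 47.4]
width: 0.0089
```

```bash
python3 g.py 0.5169 0.0189 0.188 -0.0986
python3 - <<'E'
from h import *
t=imaging.grab_frame("top");s=imaging.grab_frame("side")
import pickle; pickle.dump((t,s),open("f7.pkl","wb"))
crop(t["pixels"],260,185,90,90,6.5,"pics/t19.png")
crop(s["pixels"],250,220,110,60,7,"pics/s19.png")
E
```

```text
t 18.72 p [0.4473 0.0241 0.1863] yaw -0.0996 F [-37.28   4.6   47.44] w 0.0089 q [-0.04  0.34  2.14  0.    0.71  0.05]
turn [ 0.0015  0.0515 -0.001 ] shift_after [ 6.98 -0.17 -0.17] shift_now [ 6.96 -0.18 -0.53]
```

View pics/s19.png

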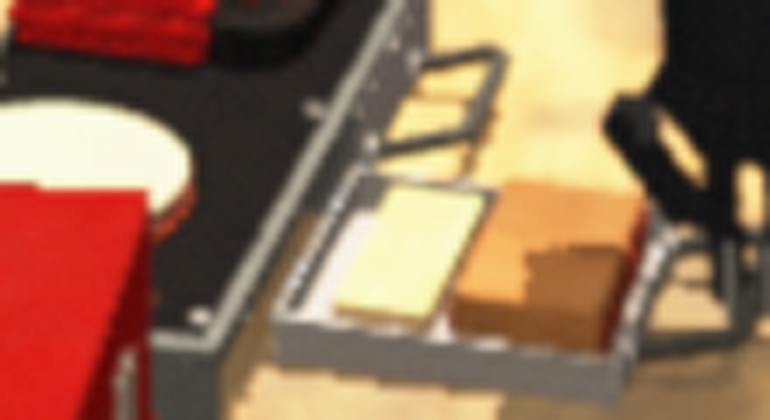

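View pics/t19.png

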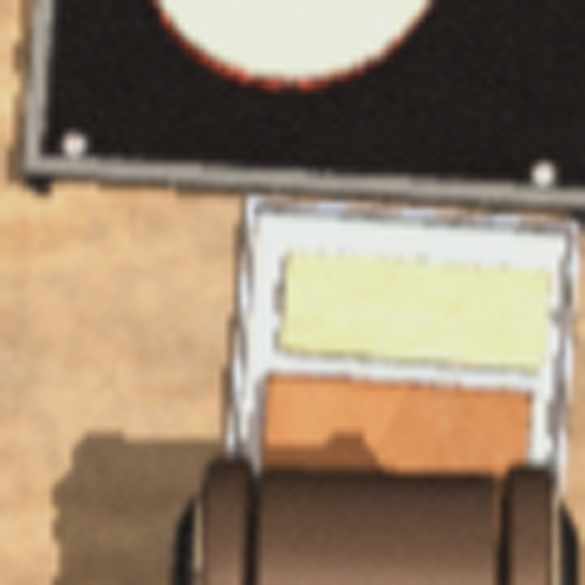

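Jammed again, at Fx −37 N and Fz +47 N. Forward load makes the arm sag onto the clamped rod, and the tray is sticking rather than touching the riser. I'll back off and carry the handle slightly lifted so the front edge floats.

>>> move_arm(plan=[[[0,0,0,-0.8,0,-0.1,0],[0,0,0,-0.5,0,-0.2,0],[0,0,0,0,0,-0.1,0],[0,0,0,0,0,0,0]]], force=50)

```text
clock: 19.15
tool_pos: [0.442, 0.0248, 0.1898]
eef_rot: [[0.995, -0.1, -0.018], [-0.1, -0.995, 0.002], [-0.018, -0.0, -1.0]]
force: [-10.0, 3.6, -2.6]
width: 0.0079
```

```bash
python3 g.py 0.5169 0.0189 0.188 -0.0986
python3 - <<'E'
from h import *
s=imaging.grab_frame("side")
crop(s["pixels"],250,220,110,60,7,"pics/s20.png")
E
```

```text
t 19.15 p [0.442  0.0248 0.1898] yaw -0.1001 F [-9.98  3.63 -2.61] w 0.0079 q [-0.04  0.32  2.17  0.    0.68  0.06]
turn [-0.0003  0.0177 -0.0015] shift_after [ 7.51 -0.15  0.18] shift_now [ 7.51 -0.16  0.05]
```

View pics/s20.png

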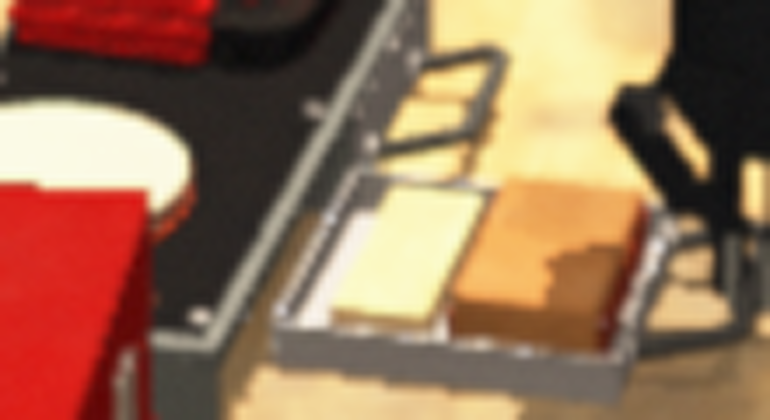

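Run:
```python
from h import *
import pickle
t,s=pickle.load(open("f2.pkl","rb"))
crop(t["pixels"],255,195,100,30,8,"pics/fa.png")
crop(t["pixels"],330,195,100,40,8,"pics/fb.png")
crop(s["pixels"],265,205,70,90,6.5,"pics/fc.png")
```

View pics/fa.png

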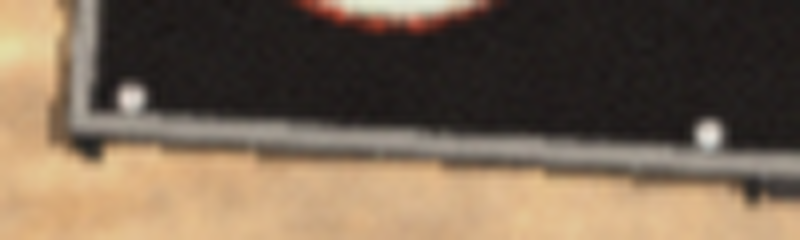

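View pics/fb.png

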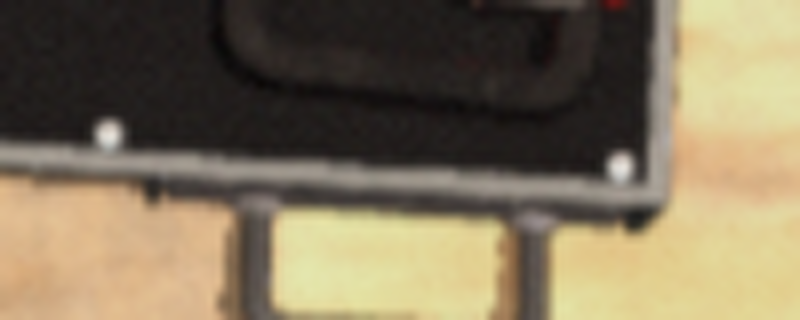

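View pics/fc.png

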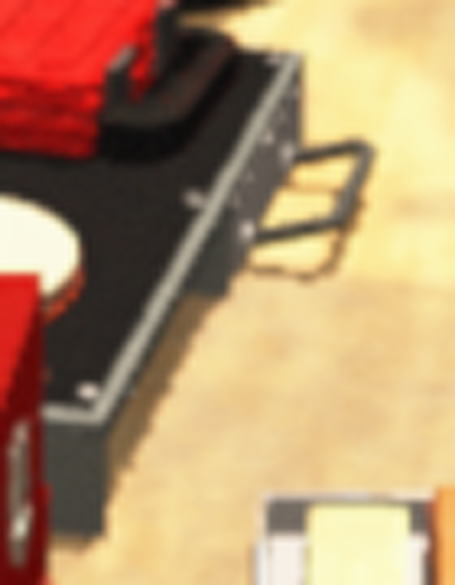

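Run:
```python
from rf import *
for z in (0,.02):
  for n,u,v in(("L out",264.5,214),("L in",267.8,214.2),("R in",348.2,219.3),("R out",349.8,219.5),("far R in",330+628/8,195+225/8),("far R out",330+650/8,195+225/8)):
    p=onz(T,u,v,z);print(z,n,p.round(4),rf(p).round(4))
```

```text
0 L out [0.6488 0.1677 0.    ] [0.0036 0.1257]
0 L in [0.648  0.1586 0.    ] [0.0035 0.1165]
0 R in [ 0.6275 -0.0629  0.    ] [ 0.0023 -0.1059]
0 R out [ 0.6268 -0.0673  0.    ] [ 0.002  -0.1103]
0 far R in [ 0.6122 -0.2288  0.    ] [ 0.0013 -0.2725]
0 far R out [ 0.6119 -0.2364  0.    ] [ 0.0018 -0.2801]
0.02 L out [0.6451 0.1656 0.02  ] [0.     0.1233]
0.02 L in [0.6443 0.1566 0.02  ] [0.     0.1143]
0.02 R in [ 0.6241 -0.0618  0.02  ] [-0.0012 -0.1051]
0.02 R out [ 0.6234 -0.0661  0.02  ] [-0.0015 -0.1095]
0.02 far R in [ 0.6089 -0.2255  0.02  ] [-0.0022 -0.2695]
0.02 far R out [ 0.6087 -0.233   0.02  ] [-0.0017 -0.2769]
```

The bay's inner walls measure +0.1165 and −0.106 in my frame, so its middle is 5 mm left of my estimate. The tray's right nose corner was hitting the bay's right wall. I'll back off and shift left.

>>> move_arm(plan=[[[0,0,0,-1,0,0,0],[0,0,0,-1,0,0,0],[0,0,0,0,-0.3,0,0],[0,0,0,0,-0.3,0,0],[0,0,0,0,0,0,0],[0,0,0,0,0,0,0]]])

```text
clock: 19.7
tool_pos: [0.4283, 0.032, 0.1925]
eef_rot: [[0.995, -0.099, -0.001], [-0.099, -0.995, 0.0], [-0.001, 0.0, -1.0]]
force: [-2.0, -1.1, -2.8]
width: 0.0076
```

```bash
sed -i 's/O=np.array(\[.6344,.0428\])/O=np.array([.6348,.0478])/' rf.py; python3 g.py 0.5169 0.0189 0.188 -0.0986
python3 - <<'E'
from h import *
t=imaging.grab_frame("top");s=imaging.grab_frame("side")
import pickle; pickle.dump((t,s),open("f8.pkl","wb"))
crop(t["pixels"],260,185,90,90,6.5,"pics/t21.png")
crop(s["pixels"],250,220,110,60,7,"pics/s21.png")
E
```

```text
t 19.7 p [0.4283 0.032  0.1925] yaw -0.0997 F [-2.   -1.12 -2.79] w 0.0076 q [-0.03  0.29  2.2   0.    0.66  0.07]
turn [ 0.      0.0012 -0.0011] shift_after [8.94 0.43 0.45] shift_now [8.95 0.42 0.44]
```

View pics/s21.png

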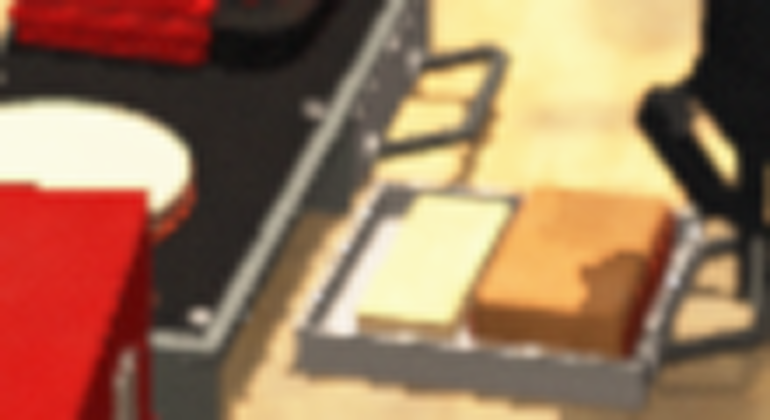

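View pics/t21.png

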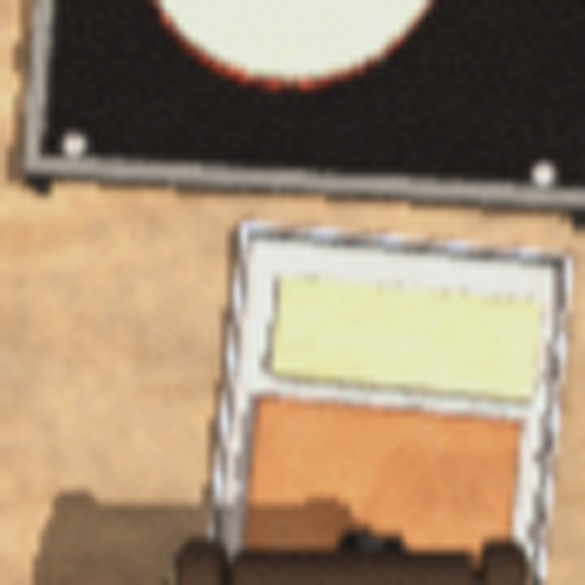

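Run:
```python
from rf import *
a=lambda *p:L(p,260,185,6.5); c=lambda *p:L(p,250,220,7)
r,e=fit([a(242,224),a(572,256),None,None],[c(300,328),c(375,182),None,c(650,356)],.15,.14,[.5,.05,.022,-.08]);print(r,e,rf(r),r[3]-th)
print("tcp",rf([.4283,.032]), "tool rel yaw",-.0997-th)
```

```text
[ 0.5459561   0.0164492   0.02418808 -0.09774243] [-0.4  0.2  0.4 -1.2  0.1 -0.4  0.7 -0.9  0.3  1.5] [-0.08579938 -0.03891759] -0.011142433949066985
tcp [-0.20435958 -0.03360135] tool rel yaw -0.0131
```

Run:
```python
from rf import *
a=lambda *p:L(p,260,185,6.5)
for p in ((242,224),(572,256)):
    for z in (.022,): print(rf(onz(T,*a(*p),z)).round(4))
```

```text
[-0.009   0.0294]
[-0.0145 -0.109 ]
```

Nose-edge slope against riser-edge slope in the top view puts the tray at −0.033 rad, which agrees with the handle position. I'll straighten it and then advance with the handle lifted.

>>> move_arm(plan=[[[0,0,-0.02,0,0,0,0],[0,0,-0.016,0,0,0,0],[0,0,0,0.3,0,0,0],[0,0,0,0.3,0,0,0],[0,0,0,0,0,0,0],[0,0,0,0,0,0,0]]])

```text
clock: 20.3
tool_pos: [0.4351, 0.0315, 0.1927]
eef_rot: [[0.998, -0.063, 0.001], [-0.063, -0.998, -0.0], [0.001, -0.0, -1.0]]
force: [-0.0, -1.3, -3.9]
width: 0.0078
```

```bash
python3 g.py 0.5169 0.0189 0.188 -0.0646
python3 - <<'E'
from rf import *
print(rf(get_state()["tool_pos"]))
t=imaging.grab_frame("top")
crop(t["pixels"],260,185,90,90,6.5,"pics/t22.png")
E
```

```text
t 20.3 p [0.4351 0.0315 0.1927] yaw -0.0631 F [-0.01 -1.31 -3.85] w 0.0078 q [-0.03  0.3   2.19 -0.    0.66  0.04]
turn [-0.     -0.0013  0.0015] shift_after [8.24 0.73 0.47] shift_now [8.24 0.74 0.48]
[-0.19754278 -0.03348758]
```

View pics/t22.png

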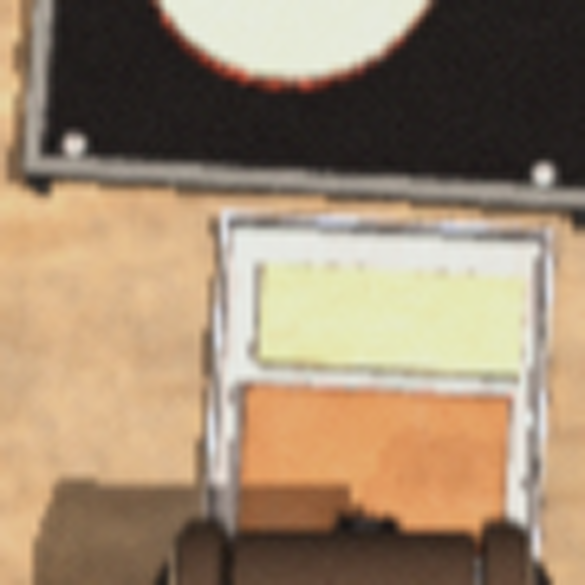

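>>> move_arm(plan=[[[0,0,0.012,0,0,0,0],[0,0,0,0.4,0,0,0],[0,0,0,0.6,0,0,0],[0,0,0,0.6,0,0,0],[0,0,0,0.6,0,0,0],[0,0,0,0.6,0,0,0],[0,0,0,0.6,0.05,0,0],[0,0,0,0.4,0,0,0],[0,0,0,0,0,0,0]]])

```text
clock: 21.1
tool_pos: [0.4741, 0.028, 0.1929]
eef_rot: [[0.997, -0.076, 0.003], [-0.076, -0.997, -0.0], [0.003, -0.0, -1.0]]
force: [-0.0, -0.7, -4.1]
width: 0.008
```

Run:
```python
from rf import *
s=get_state();print(rf(s["tool_pos"]),s["tool_pos"],s["force"])
t=imaging.grab_frame("top")
crop(t["pixels"],260,185,90,90,6.5,"pics/t23.png")
s=imaging.grab_frame("side")
crop(s["pixels"],240,220,110,60,7,"pics/s23.png")
```

```text
[-0.15841242 -0.03363576] [0.474072   0.02799166 0.19290234] [-0.04552521 -0.65071096 -4.07163162]
```

View pics/t23.png

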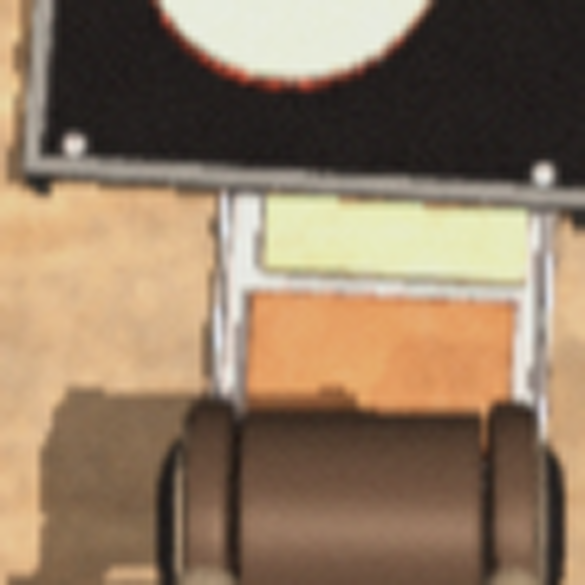

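View pics/s23.png

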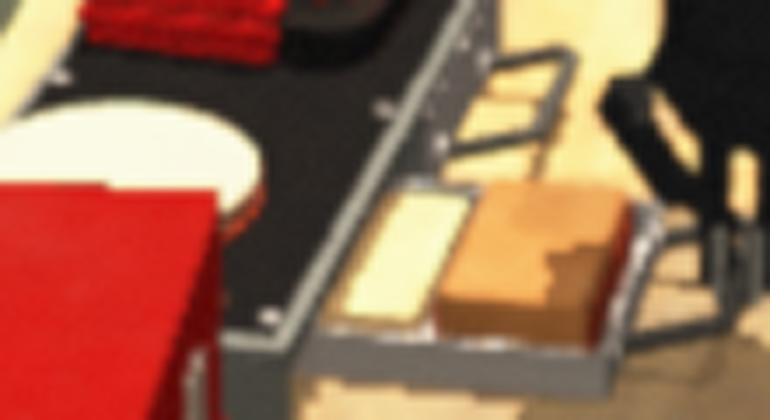

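It slides freely now, with Fx near 0 and the nose about 37 mm inside. Advancing past the fence's front end.

>>> move_arm(plan=[[[0,0,0,0.5,0,0,0],[0,0,0,0.5,0,0,0],[0,0,0,0.5,0,0,0],[0,0,0,0.5,0,0,0],[0,0,0,0.5,0.05,0,0],[0,0,0,0.5,0,0,0],[0,0,0,0,0,0,0],[0,0,0,0,0,0,0]]])

```text
clock: 21.87
tool_pos: [0.5037, 0.0253, 0.193]
eef_rot: [[0.997, -0.075, 0.004], [-0.075, -0.997, -0.0], [0.004, -0.0, -1.0]]
force: [1.6, 0.1, -3.1]
width: 0.0078
```

>>> move_arm(plan=[[[0,0,0,0.5,0,0,0],[0,0,0,0.5,0,0,0],[0,0,0,0.3,0,0,0],[0,0,0,0,0,0,0],[0,0,0,0,0,0,0]]])

```text
clock: 22.28
tool_pos: [0.516, 0.0244, 0.1928]
eef_rot: [[0.997, -0.075, 0.002], [-0.075, -0.997, -0.0], [0.002, -0.0, -1.0]]
force: [0.3, -0.0, -2.3]
width: 0.0082
```

Run:
```python
from rf import *
s=get_state();print(rf(s["tool_pos"]),s["tool_pos"],s["force"],s["torque"])
```

```text
[-0.11637797 -0.03362291] [0.51595004 0.02436882 0.192756  ] [ 0.26805571 -0.04192175 -2.33037843] [ 0.01999476  0.19281412 -0.03914663]
```

>>> move_arm(plan=[[[0,0,0,0,-0.2,0,0],[0,0,0,0,-0.2,0,0],[0,0,0,0,-0.2,0,0],[0,0,0,0,0,0,0]]])

```text
clock: 22.62
tool_pos: [0.5162, 0.0306, 0.1929]
eef_rot: [[0.997, -0.076, 0.002], [-0.076, -0.997, 0.0], [0.002, -0.0, -1.0]]
force: [0.2, -0.7, -3.2]
width: 0.0078
```

>>> move_arm(plan=[[[0,0,0,0,-0.2,0,0],[0,0,0,0,-0.2,0,0],[0,0,0,0,-0.2,0,0],[0,0,0,0,0,0,0]]])

```text
clock: 22.95
tool_pos: [0.5161, 0.0367, 0.1925]
eef_rot: [[0.997, -0.076, -0.0], [-0.076, -0.997, 0.0], [-0.0, -0.0, -1.0]]
force: [0.6, -1.6, -3.6]
width: 0.008
```

>>> move_arm(plan=[[[0,0,0,0,-0.2,0,0],[0,0,0,0,-0.2,0,0],[0,0,0,0,-0.2,0,0],[0,0,0,0,0,0,0]]])

```text
clock: 23.28
tool_pos: [0.5164, 0.0428, 0.1924]
eef_rot: [[0.997, -0.075, -0.001], [-0.075, -0.997, 0.0], [-0.001, -0.0, -1.0]]
force: [-0.7, -1.9, -2.1]
width: 0.0076
```

Run:
```python
from rf import *
s=get_state();print(rf(s["tool_pos"]),s["force"],s["torque"])
```

```text
[-0.1175424  -0.01526392] [-0.68648651 -1.85303821 -2.13935377] [-0.32862837  0.06083112 -0.42377329]
```

>>> move_arm(plan=[[[0,0,0,0,-0.2,0,0],[0,0,0,0,-0.2,0,0],[0,0,0,0,-0.2,0,0],[0,0,0,0,0,0,0]]])

```text
clock: 23.62
tool_pos: [0.5169, 0.0488, 0.1924]
eef_rot: [[0.997, -0.075, -0.0], [-0.075, -0.997, 0.0], [-0.0, -0.0, -1.0]]
force: [-0.3, -0.7, -2.8]
width: 0.0078
```

Run:
```python
from rf import *
s=get_state();print(rf(s["tool_pos"]),s["force"],s["torque"])
```

```text
[-0.11756419 -0.00925201] [-0.31099986 -0.70902356 -2.80444761] [-0.3202072   0.13738679 -0.39701864]
```

>>> move_arm(plan=[[[0,0,0,0,-0.2,0,0],[0,0,0,0,-0.2,0,0],[0,0,0,0,-0.2,0,0],[0,0,0,0,0,0,0]]])

```text
clock: 23.95
tool_pos: [0.5174, 0.0547, 0.1925]
eef_rot: [[0.997, -0.075, -0.0], [-0.075, -0.997, 0.0], [-0.0, -0.0, -1.0]]
force: [0.1, -2.4, -3.2]
width: 0.0075
```

Run:
```python
from rf import *
s=get_state();print(rf(s["tool_pos"]),s["force"],s["torque"])
```

```text
[-0.11752053 -0.00325449] [ 0.1201183  -2.37278607 -3.22532238] [-0.32888195  0.17295853 -0.34338109]
```

>>> move_arm(plan=[[[0,0,0,0,-0.2,0,0],[0,0,0,0,-0.2,0,0],[0,0,0,0,-0.2,0,0],[0,0,0,0,0,0,0]]])

```text
clock: 24.28
tool_pos: [0.5179, 0.0607, 0.1925]
eef_rot: [[0.997, -0.075, 0.0], [-0.075, -0.997, 0.0], [0.0, -0.0, -1.0]]
force: [0.3, -2.0, -3.1]
width: 0.0081
```

Run:
```python
from rf import *
s=get_state();print(rf(s["tool_pos"]),s["force"],s["torque"])
t=imaging.grab_frame("top")
crop(t["pixels"],240,185,110,90,6,"pics/t24.png")
```

```text
[-0.11755431  0.00274665] [ 0.30847429 -2.0288801  -3.05429495] [-0.37092987  0.15506312 -0.34615894]
```

View pics/t24.png

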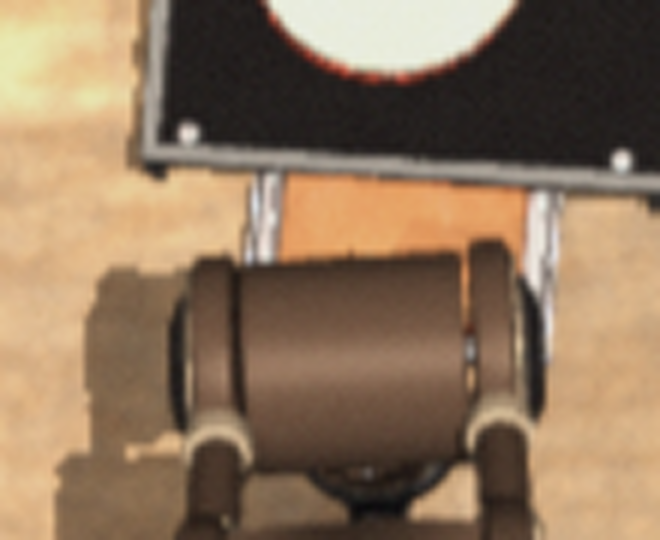

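>>> move_arm(plan=[[[0,0,0,0,-0.2,0,0],[0,0,0,0,-0.2,0,0],[0,0,0,0,-0.2,0,0],[0,0,0,0,0,0,0]]])

```text
clock: 24.67
tool_pos: [0.5182, 0.0665, 0.1925]
eef_rot: [[0.997, -0.075, -0.0], [-0.075, -0.997, -0.0], [-0.0, 0.0, -1.0]]
force: [-0.6, -1.7, -2.9]
width: 0.0076
```

Run:
```python
from rf import *
s=get_state();print(rf(s["tool_pos"]),s["force"],s["torque"])
```

```text
[-0.11774113  0.00857843] [-0.64616994 -1.73079229 -2.85491135] [-0.45163995  0.14758155 -0.44932123]
```

>>> move_arm(plan=[[[0,0,0,0,-0.2,0,0],[0,0,0,0,-0.2,0,0],[0,0,0,0,-0.2,0,0],[0,0,0,0,0,0,0]]])

```text
clock: 25.0
tool_pos: [0.5175, 0.0721, 0.1919]
eef_rot: [[0.997, -0.076, -0.004], [-0.076, -0.997, -0.001], [-0.004, 0.001, -1.0]]
force: [-2.1, -4.4, -1.5]
width: 0.0081
```

Run:
```python
from rf import *
s=get_state();print(rf(s["tool_pos"]),s["force"],s["torque"])
t=imaging.grab_frame("top")
crop(t["pixels"],240,185,110,90,6,"pics/t25.png")
```

```text
[-0.11894976  0.01404012] [-2.10572548 -4.39932807 -1.46854342] [-0.78257449  0.53081556 -0.78677355]
```

View pics/t25.png

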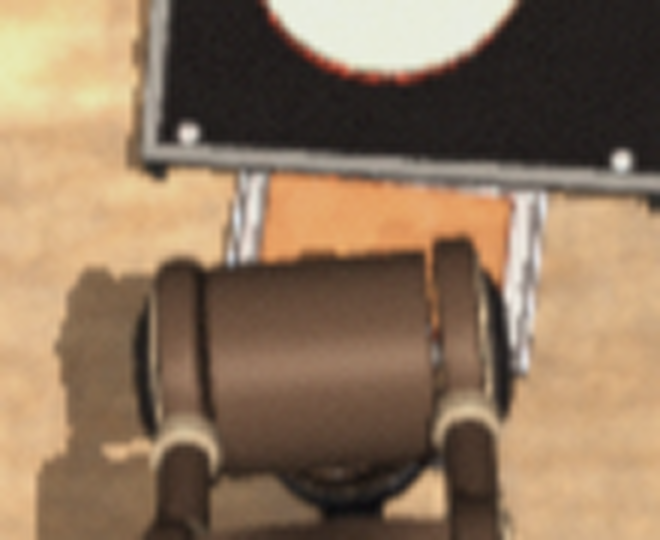

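```bash
cat > ed.py <<'E'
from rf import *
def edge(pts,x0,y0,k,z=.022):
    w=[rf(onz(T,*L(p,x0,y0,k),z)) for p in pts]
    for q in w: print(q.round(4),end=" ")
    d=w[0]-w[1]; print("yaw rel",np.arctan2(d[1],d[0]).round(4), "y at nose/center: slope",(d[1]/d[0]).round(4))
E
python3 - <<'E'
from ed import *
print("t23 L/R");edge([(232,195),(213,380)],260,185,6.5);edge([(549,215),(540,430)],260,185,6.5)
print("t24");edge([(257,172),(243,262)],240,185,6);edge([(561,200),(547,360)],240,185,6)
print("t25");edge([(238,172),(228,262)],240,185,6);edge([(547,195),(522,372)],240,185,6)
E
```

```text
t23 L/R
[0.003  0.0344] [-0.0753  0.0373] yaw rel -0.0364 y at nose/center: slope -0.0364
[ 0.0023 -0.0985] [-0.0883 -0.0996] yaw rel 0.0119 y at nose/center: slope 0.0119
t24
[0.0046 0.0695] [-0.0369  0.0731] yaw rel -0.0847 y at nose/center: slope -0.0849
[-0.0001 -0.0688] [-0.0735 -0.0666] yaw rel -0.0303 y at nose/center: slope -0.0304
t25
[0.0041 0.0781] [-0.0373  0.0798] yaw rel -0.0408 y at nose/center: slope -0.0408
[ 0.0018 -0.0623] [-0.0795 -0.0556] yaw rel -0.0821 y at nose/center: slope -0.0823
```

Contact: Fy is −4.4 N and Tz −0.8 N·m, and the tray has pivoted about the pads by roughly −0.085 rad. That puts the fence near y ≈ +0.067. I'll back off, grip harder and touch again square.

>>> move_arm(plan=[[[0,0,0,0,0.4,0,0],[0,0,0,0,0.5,0,0],[0,0,0,0,0.5,0,0],[0,0,0,0,0.5,0,0],[0,0,0,0,0.5,0,0],[0,0,0,0,0.4,0,0],[0,0,0,0,0,0,0]]], force=100)

```text
clock: 25.63
tool_pos: [0.517, 0.0438, 0.1928]
eef_rot: [[0.997, -0.075, 0.001], [-0.075, -0.997, -0.0], [0.001, 0.0, -1.0]]
force: [-0.7, 0.3, -3.4]
width: 0.0062
```

Run:
```python
from rf import *
s=get_state();print(rf(s["tool_pos"]),s["tool_pos"],s["force"],s["torque"])
t=imaging.grab_frame("top")
crop(t["pixels"],240,185,110,90,6,"pics/t26.png")
s=imaging.grab_frame("side")
crop(s["pixels"],220,210,120,70,6.5,"pics/s26.png")
```

```text
[-0.11701115 -0.01415393] [0.51700315 0.04381961 0.19276424] [-0.68634535  0.28005004 -3.3708077 ] [0.158132   0.11383645 0.2626973 ]
```

View pics/t26.png

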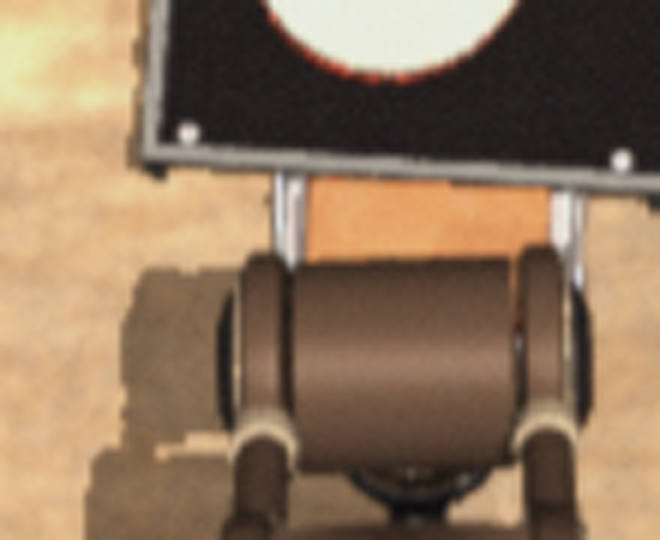

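View pics/s26.png

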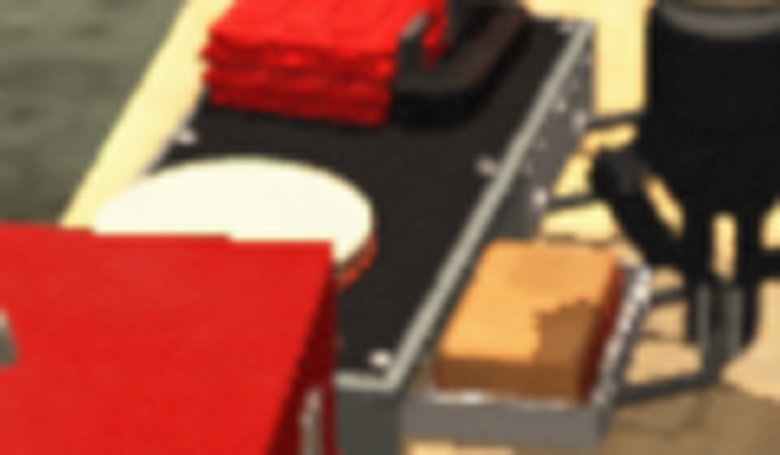

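Run:
```python
from ed import *
edge([(276,175),(274,262)],240,185,6);edge([(584,192),(577,290)],240,185,6)
```

```text
[0.0038 0.0609] [-0.0361  0.0591] yaw rel 0.0442 y at nose/center: slope 0.0442
[ 0.0041 -0.079 ] [-0.0409 -0.0783] yaw rel -0.0155 y at nose/center: slope -0.0155
```

>>> move_arm(plan=[[[0,0,0,0,-0.3,0,0],[0,0,0,0,-0.3,0,0],[0,0,0,0,-0.2,0,0],[0,0,0,0,-0.2,0,0],[0,0,0,0,0,0,0]]])

```text
clock: 26.15
tool_pos: [0.5175, 0.0546, 0.1925]
eef_rot: [[0.997, -0.076, 0.0], [-0.076, -0.997, 0.0], [0.0, -0.0, -1.0]]
force: [-0.4, -2.3, -2.2]
width: 0.0062
```

```bash
cat > st.py <<'E'
from rf import *
s=get_state();print(round(s["clock"],2),rf(s["tool_pos"]).round(4),s["tool_pos"].round(4),"Friser",[(s["force"][:2]@X).round(2),(s["force"][:2]@Y).round(2),s["force"][2].round(2)],s["torque"].round(2),"yawrel",round(float(np.arctan2(s["eef_rot"][1,0],s["eef_rot"][0,0])-th),4))
E
python3 st.py
```

```text
26.15 [-0.1174 -0.0034] [0.5175 0.0546 0.1925] Friser [np.float64(-0.16), np.float64(-2.32), np.float64(-2.25)] [-0.22  0.03 -0.37] yawrel 0.0105
```

>>> move_arm(plan=[[[0,0,0,0,-0.2,0,0],[0,0,0,0,0,0,0]]])

```text
clock: 26.32
tool_pos: [0.5176, 0.0565, 0.1925]
eef_rot: [[0.997, -0.076, 0.0], [-0.076, -0.997, 0.0], [0.0, -0.0, -1.0]]
force: [0.2, -1.2, -2.9]
width: 0.0065
```

```bash
python3 st.py
```

```text
26.32 [-0.1175 -0.0015] [0.5176 0.0565 0.1925] Friser [np.float64(0.31), np.float64(-1.2), np.float64(-2.86)] [-0.31  0.09 -0.38] yawrel 0.0105
```

>>> move_arm(plan=[[[0,0,0,0,-0.2,0,0],[0,0,0,0,0,0,0]]])

```text
clock: 26.48
tool_pos: [0.5177, 0.0584, 0.1925]
eef_rot: [[0.997, -0.076, -0.0], [-0.076, -0.997, 0.0], [-0.0, -0.0, -1.0]]
force: [0.4, -2.1, -3.0]
width: 0.0064
```

```bash
python3 st.py
```

```text
26.48 [-0.1176  0.0005] [0.5177 0.0584 0.1925] Friser [np.float64(0.63), np.float64(-2.06), np.float64(-3.01)] [-0.35  0.08 -0.44] yawrel 0.0107
```

>>> move_arm(plan=[[[0,0,0,0,-0.2,0,0],[0,0,0,0,0,0,0]]])

```text
clock: 26.65
tool_pos: [0.5178, 0.0605, 0.1925]
eef_rot: [[0.997, -0.075, -0.0], [-0.075, -0.997, 0.0], [-0.0, -0.0, -1.0]]
force: [-0.5, -1.6, -2.6]
width: 0.0062
```

```bash
python3 st.py
```

```text
26.65 [-0.1176  0.0025] [0.5178 0.0605 0.1925] Friser [np.float64(-0.32), np.float64(-1.64), np.float64(-2.59)] [-0.35  0.08 -0.41] yawrel 0.011
```

>>> move_arm(plan=[[[0,0,0,0,-0.2,0,0],[0,0,0,0,-0.2,0,0],[0,0,0,0,0,0,0]]])

```text
clock: 26.9
tool_pos: [0.5181, 0.0647, 0.1925]
eef_rot: [[0.997, -0.075, -0.0], [-0.075, -0.997, 0.0], [-0.0, -0.0, -1.0]]
force: [-0.6, -1.9, -3.2]
width: 0.0061
```

```bash
python3 st.py
```

```text
26.9 [-0.1177  0.0067] [0.5181 0.0647 0.1925] Friser [np.float64(-0.4), np.float64(-1.95), np.float64(-3.17)] [-0.26  0.07 -0.35] yawrel 0.0114
```

>>> move_arm(plan=[[[0,0,0,0,-0.2,0,0],[0,0,0,0,0,0,0]]])

```text
clock: 27.07
tool_pos: [0.5179, 0.0664, 0.1923]
eef_rot: [[0.997, -0.075, -0.001], [-0.075, -0.997, -0.0], [-0.001, 0.0, -1.0]]
force: [-0.6, -3.8, -2.8]
width: 0.0059
```

```bash
python3 st.py
```

```text
27.07 [-0.118   0.0084] [0.5179 0.0664 0.1923] Friser [np.float64(-0.3), np.float64(-3.82), np.float64(-2.77)] [-0.55  0.21 -0.56] yawrel 0.0111
```

>>> move_arm(plan=[[[0,0,0,0,-0.2,0,0],[0,0,0,0,0,0,0]]])

```text
clock: 27.23
tool_pos: [0.5177, 0.0681, 0.1921]
eef_rot: [[0.997, -0.076, -0.003], [-0.076, -0.997, -0.0], [-0.003, 0.001, -1.0]]
force: [-1.9, -3.4, -1.9]
width: 0.0061
```

```bash
python3 st.py
```

```text
27.23 [-0.1184  0.0101] [0.5177 0.0681 0.1921] Friser [np.float64(-1.55), np.float64(-3.55), np.float64(-1.94)] [-0.7   0.38 -0.7 ] yawrel 0.0106
```

Run:
```python
from h import *
t=imaging.grab_frame("top")
crop(t["pixels"],245,190,100,70,7.5,"pics/t27.png")
```

```text
(no output)
```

View pics/t27.png

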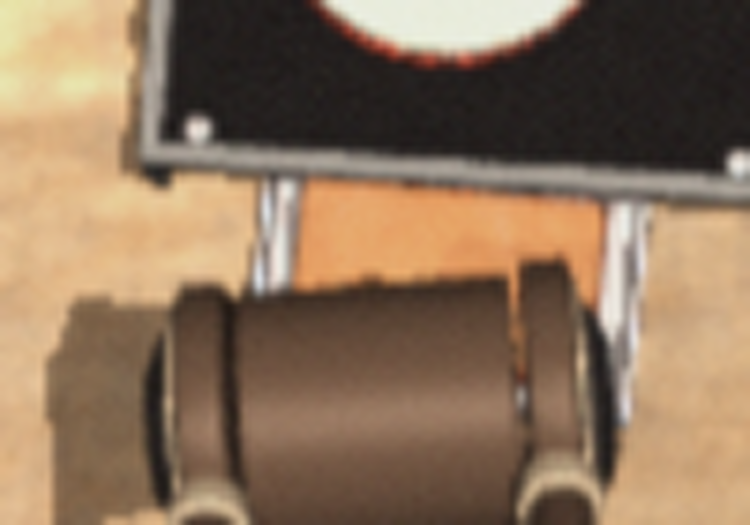

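Run:
```python
from ed import *
edge([(263,180),(252,290)],245,190,7.5);edge([(648,207),(628,420)],245,190,7.5)
```

```text
[0.0033 0.077 ] [-0.0372  0.0783] yaw rel -0.0301 y at nose/center: slope -0.0301
[ 0.0016 -0.0629] [-0.0765 -0.0601] yaw rel -0.0361 y at nose/center: slope -0.0361
```

>>> move_arm(plan=[[[0,0,0,0,0.3,0,0],[0,0,0,0,0.3,0,0],[0,0,0,0,0.1,0,0],[0,0,0,0,0,0,0]]])

```text
clock: 27.62
tool_pos: [0.5179, 0.0613, 0.1925]
eef_rot: [[0.997, -0.075, -0.0], [-0.075, -0.997, 0.0], [-0.0, -0.0, -1.0]]
force: [-1.0, -1.4, -3.3]
width: 0.0064
```

```bash
python3 st.py
python3 - <<'E'
from h import *
t=imaging.grab_frame("top")
crop(t["pixels"],245,190,100,70,7.5,"pics/t28.png")
E
```

```text
27.62 [-0.1176  0.0033] [0.5179 0.0613 0.1925] Friser [np.float64(-0.87), np.float64(-1.52), np.float64(-3.28)] [-0.17  0.29 -0.13] yawrel 0.0117
```

View pics/t28.png

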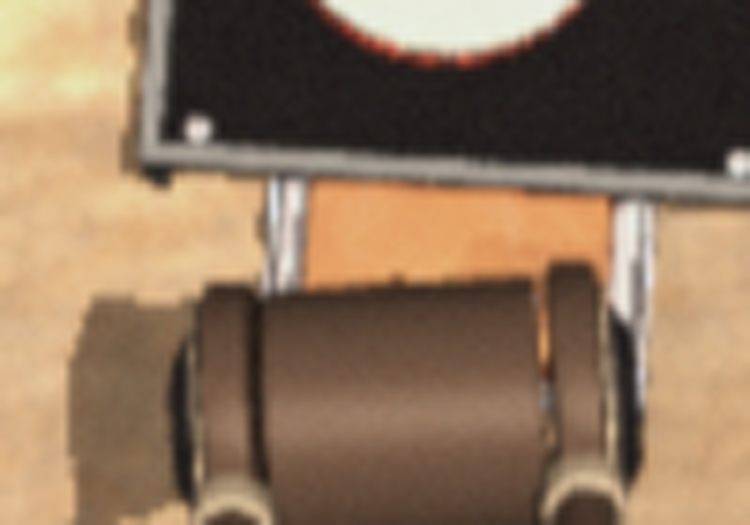

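Run:
```python
from ed import *
edge([(271,180),(264,290)],245,190,7.5);edge([(653,207),(642,410)],245,190,7.5)
```

```text
[0.0035 0.0741] [-0.0369  0.0739] yaw rel 0.0053 y at nose/center: slope 0.0053
[ 0.0017 -0.0647] [-0.0726 -0.0649] yaw rel 0.0027 y at nose/center: slope 0.0027
```

>>> move_arm(plan=[[[0,0,0,0.2,0.1,0,0],[0,0,0,0.3,0,0,0],[0,0,0,0.3,0,0,0],[0,0,0,0.3,0,0,0],[0,0,0,0.3,0,0,0],[0,0,0,0.3,0,0,0],[0,0,0,0,0,0,0]]])

```text
clock: 28.25
tool_pos: [0.5358, 0.059, 0.1927]
eef_rot: [[0.997, -0.075, 0.002], [-0.075, -0.997, -0.0], [0.002, -0.0, -1.0]]
force: [-0.9, 0.4, -3.4]
width: 0.0058
```

```bash
python3 st.py
```

```text
28.25 [-0.0996  0.0026] [0.5358 0.059  0.1927] Friser [np.float64(-0.89), np.float64(0.32), np.float64(-3.41)] [-0.09  0.33 -0.05] yawrel 0.0111
```

>>> move_arm(plan=[[[0,0,0,0.3,0,0,0],[0,0,0,0.3,0,0,0],[0,0,0,0.3,0,0,0],[0,0,0,0.3,0,0,0],[0,0,0,0,0,0,0],[0,0,0,0,0,0,0]]])

```text
clock: 28.75
tool_pos: [0.5477, 0.0581, 0.1928]
eef_rot: [[0.997, -0.075, 0.002], [-0.075, -0.997, -0.0], [0.002, -0.0, -1.0]]
force: [-0.3, -0.7, -3.7]
width: 0.0061
```

```bash
python3 st.py
```

```text
28.75 [-0.0877  0.0027] [0.5477 0.0581 0.1928] Friser [np.float64(-0.19), np.float64(-0.74), np.float64(-3.73)] [-0.15  0.32 -0.14] yawrel 0.011
```

>>> move_arm(plan=[[[0,0,0,0.3,0,0,0],[0,0,0,0.3,0.05,0,0],[0,0,0,0.3,0,0,0],[0,0,0,0.3,0,0,0],[0,0,0,0.3,0,0,0],[0,0,0,0.3,0,0,0],[0,0,0,0,0,0,0],[0,0,0,0,0,0,0]]])

```text
clock: 29.42
tool_pos: [0.5655, 0.0562, 0.1928]
eef_rot: [[0.997, -0.075, 0.002], [-0.075, -0.997, -0.0], [0.002, -0.0, -1.0]]
force: [0.8, -0.2, -3.2]
width: 0.0061
```

```bash
python3 st.py
python3 - <<'E'
from h import *
s=imaging.grab_frame("side")
crop(s["pixels"],250,180,100,80,7,"pics/s29.png")
E
```

```text
29.42 [-0.0698  0.0024] [0.5655 0.0562 0.1928] Friser [np.float64(0.78), np.float64(-0.1), np.float64(-3.2)] [-0.14  0.31 -0.08] yawrel 0.0111
```

View pics/s29.png

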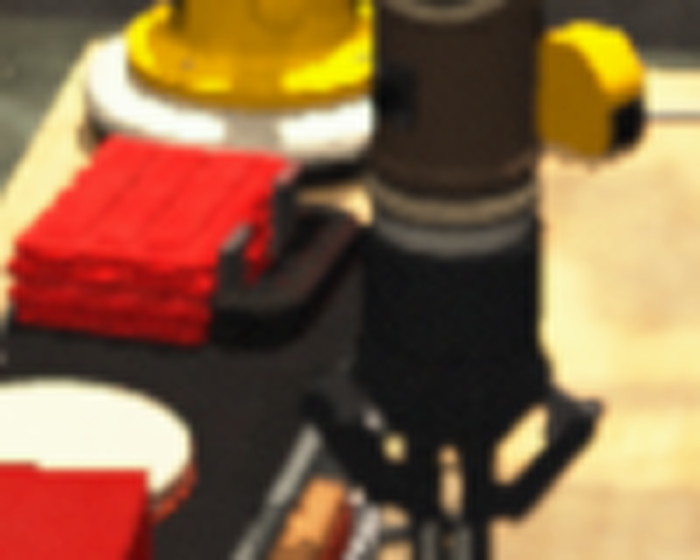

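Tray x is about +0.050 and it is running freely between the guides. I'll set it down, release, rise and turn 90° for the final push.

>>> move_arm(plan=[[[0,0,0,0,0,0.2,0],[0,0,0,0,0,0,30],[0,0,0,0,0,0,30],[0,0,0,0,0,0,30],[0,0,0,0,0,-1,30],[0,0,0,0,0,-3,30],[0,0,0,0,0,-3,30],[0,0,0,-3,0,-1,30],[0,0,0,-3,0,0,0],[0,0,0,0,0,0,0]]])

```text
clock: 30.3
tool_pos: [0.5001, 0.0612, 0.2709]
eef_rot: [[0.997, -0.075, -0.006], [-0.075, -0.997, 0.0], [-0.006, 0.0, -1.0]]
force: [-1.4, -0.8, -1.8]
width: 0.0021
```

>>> move_arm(plan=[[[0,0,0.12,0,0,0,0],[0,0,0.12,0,0,0,0],[0,0,0.12,0,0,0,0],[0,0,0.12,0,0,0,0],[0,0,0.12,0,0,0,0],[0,0,0.12,0,0,0,0],[0,0,0.12,0,0,0,0],[0,0,0.12,0,0,0,0],[0,0,0.12,0,0,0,0],[0,0,0.12,0,0,0,0],[0,0,0.12,0,0,0,0],[0,0,0.12,0,0,0,0]]])

```text
clock: 31.3
tool_pos: [0.5055, 0.0608, 0.2715]
eef_rot: [[0.049, -0.999, 0.002], [-0.999, -0.049, 0.0], [0.0, -0.002, -1.0]]
force: [0.6, -0.1, -0.8]
width: 0.0002
```

```bash
python3 st.py; python3 g.py $(python3 -c "
from rf import *
print(*wo(-.11,.002))") 0.19 -1.6574;  python3 - <<'E'
from h import *
t=imaging.grab_frame("top");s=imaging.grab_frame("side")
crop(t["pixels"],245,180,110,80,7,"pics/t30.png")
crop(s["pixels"],230,180,130,100,6,"pics/s30.png")
E
```

```text
31.3 [-0.13    0.0018] [0.5055 0.0608 0.2715] Friser [np.float64(0.56), np.float64(-0.04), np.float64(-0.78)] [ 0.04 -0.03 -0.01] yawrel -1.4347
t 31.3 p [0.5055 0.0608 0.2715] yaw -1.5213 F [ 0.56 -0.08 -0.78] w 0.0002 q [0.03 0.26 2.   0.   0.88 1.56]
turn [-2.000e-03  1.000e-04  1.361e-01] shift_after [-0.02 -2.    8.15] shift_now [ 0.25 -1.97  8.16]
```

View pics/s30.png

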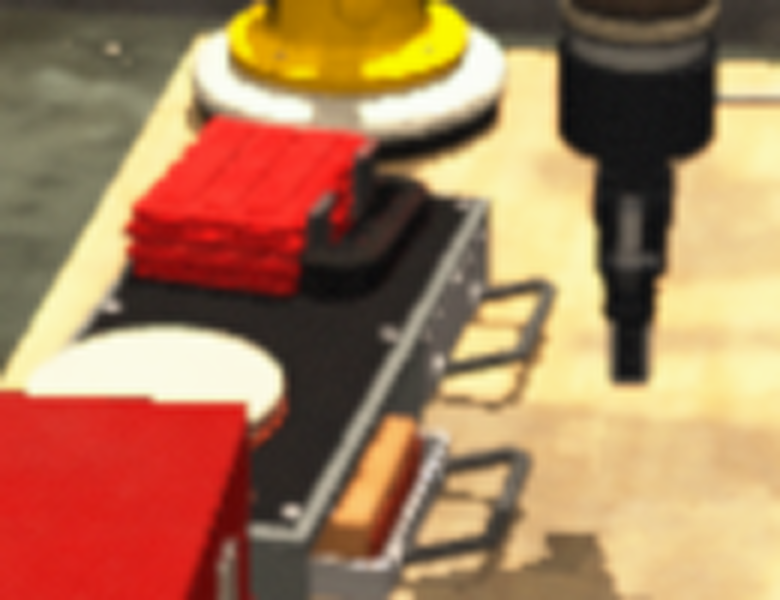

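View pics/t30.png

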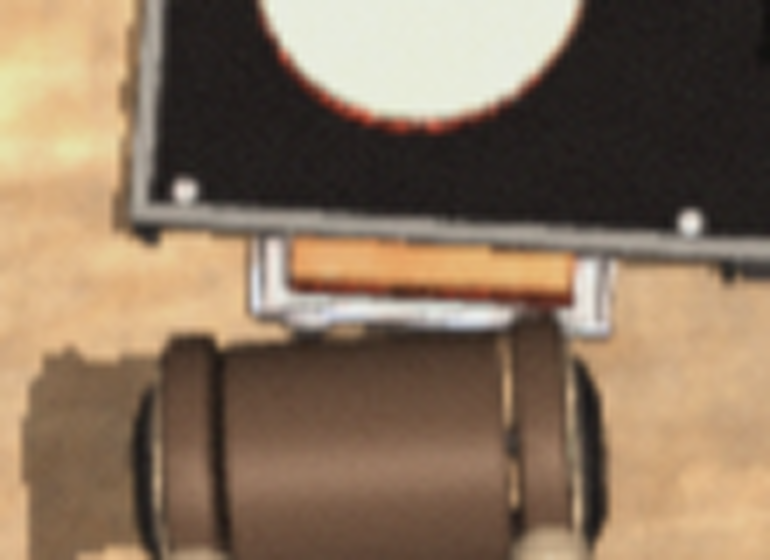

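>>> move_arm(plan=[[[0,0,0.1,0,0,0,0],[0,0,0.036,0,-1,2,0],[0,0,0,0,-1,2,0],[0,0,0,0,0,2,0],[0,0,0,0,0,1.5,0],[0,0,0,0,0,0.9,0],[0,0,0,0,0,0,0],[0,0,0,0,0,0,0]]])

```text
clock: 32.07
tool_pos: [0.5249, 0.0596, 0.1866]
eef_rot: [[-0.079, -0.997, -0.0], [-0.997, 0.079, 0.0], [0.0, 0.0, -1.0]]
force: [0.3, -0.1, 0.2]
width: -0.0002
```

```bash
python3 st.py; python3 g.py $(python3 -c "
from rf import *
print(*wo(-.061,.002))") 0.187 -1.6574;  python3 - <<'E'
from h import *
s=imaging.grab_frame("side")
crop(s["pixels"],250,200,100,80,7,"pics/s31.png")
E
```

```text
32.07 [-0.1105  0.0022] [0.5249 0.0596 0.1866] Friser [np.float64(0.26), np.float64(-0.11), np.float64(0.25)] [ 0.05  0.01 -0.01] yawrel -1.5636
t 32.07 p [0.5249 0.0596 0.1866] yaw -1.6502 F [ 0.25 -0.13  0.25] w -0.0002 q [0.03 0.44 1.98 0.   0.72 1.68]
turn [ 0.0003 -0.      0.0072] shift_after [ 0.02 -4.95 -0.04] shift_now [ 0.06 -4.95 -0.04]
```

View pics/s31.png

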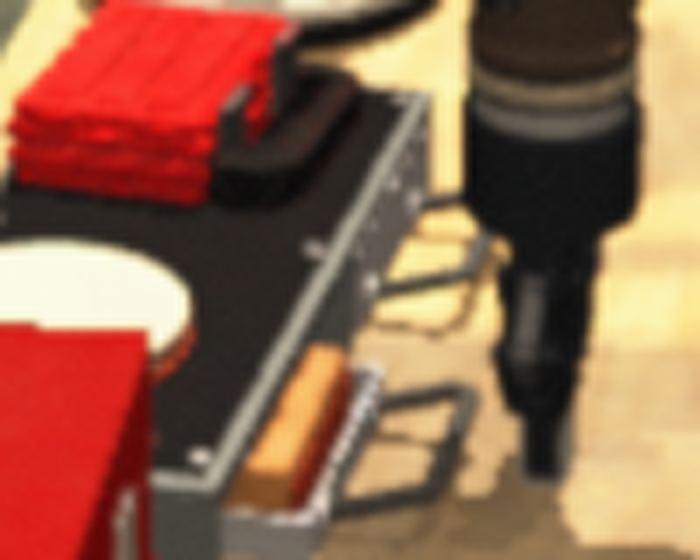

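>>> move_arm(plan=[[[0,0,0,0,-0.8,0,0],[0,0,0,0,-0.8,0,0],[0,0,0,0,-0.5,0,0],[0,0,0,0,-0.4,0,0],[0,0,0,0,-0.4,0,0],[0,0,0,0,-0.4,0,0],[0,0,0,0,0,0,0]]])

```text
clock: 32.7
tool_pos: [0.5557, 0.057, 0.1859]
eef_rot: [[-0.081, -0.997, -0.009], [-0.997, 0.081, 0.0], [0.001, 0.009, -1.0]]
force: [-6.8, 0.3, 4.0]
width: 0.0001
```

```bash
python3 st.py
```

```text
32.7 [-0.0796  0.0023] [0.5557 0.057  0.1859] Friser [np.float64(-6.85), np.float64(-0.33), np.float64(4.02)] [ 0.09  1.06 -0.04] yawrel -1.5648
```

>>> move_arm(plan=[[[0,0,0,0,-0.3,0,0],[0,0,0,0,-0.3,0,0],[0,0,0,0,-0.3,0,0],[0,0,0,0,-0.3,0,0],[0,0,0,0,0,0,0]]])

```text
clock: 33.12
tool_pos: [0.5678, 0.0561, 0.1859]
eef_rot: [[-0.08, -0.997, -0.008], [-0.997, 0.08, 0.0], [0.001, 0.008, -1.0]]
force: [-5.1, -0.1, 2.2]
width: 0.0001
```

```bash
python3 st.py
python3 - <<'E'
from h import *
t=imaging.grab_frame("top");s=imaging.grab_frame("side")
crop(t["pixels"],245,180,110,80,7,"pics/t32.png")
crop(s["pixels"],250,200,100,80,7,"pics/s32.png")
E
```

```text
33.12 [-0.0675  0.0024] [0.5678 0.0561 0.1859] Friser [np.float64(-5.07), np.float64(-0.53), np.float64(2.24)] [ 0.1   0.86 -0.03] yawrel -1.5647
```

View pics/s32.png

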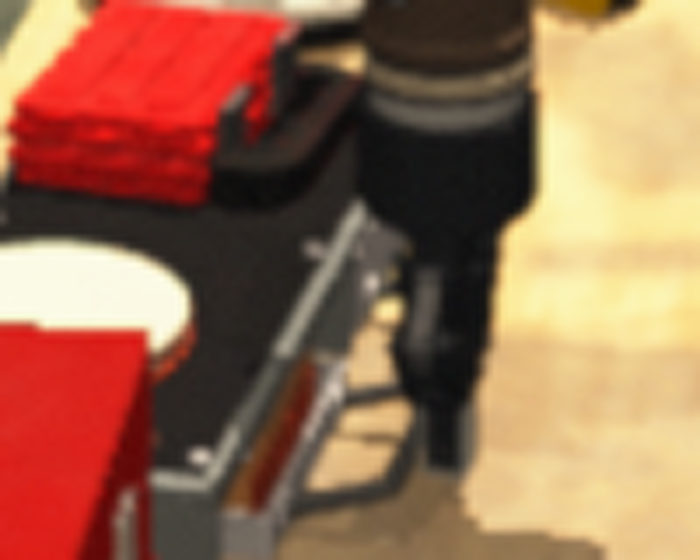

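>>> move_arm(plan=[[[0,0,0,0,-0.2,0,0],[0,0,0,0,-0.2,0,0],[0,0,0,0,-0.2,0,0],[0,0,0,0,0,0,0]]])

```text
clock: 33.55
tool_pos: [0.5734, 0.0556, 0.1858]
eef_rot: [[-0.08, -0.997, -0.009], [-0.997, 0.08, 0.0], [0.001, 0.009, -1.0]]
force: [-5.0, 1.3, 1.6]
width: 0.0001
```

>>> move_arm(plan=[[[0,0,0,0,-0.2,0,0],[0,0,0,0,0,0,0]]])

```text
clock: 33.72
tool_pos: [0.5753, 0.0554, 0.1857]
eef_rot: [[-0.08, -0.997, -0.01], [-0.997, 0.08, 0.0], [0.001, 0.01, -1.0]]
force: [-6.5, 0.3, 3.8]
width: -0.0002
```

>>> move_arm(plan=[[[0,0,0,0,-0.2,0,0],[0,0,0,0,0,0,0]]])

```text
clock: 33.88
tool_pos: [0.5769, 0.0553, 0.1857]
eef_rot: [[-0.081, -0.997, -0.011], [-0.997, 0.081, 0.0], [0.001, 0.011, -1.0]]
force: [-8.9, 0.3, 4.6]
width: -0.0
```

```bash
python3 st.py
```

```text
33.88 [-0.0583  0.0025] [0.5769 0.0553 0.1857] Friser [np.float64(-8.89), np.float64(-0.5), np.float64(4.61)] [0.08 1.3  0.01] yawrel -1.5648
```

Force is starting to climb: 8.9 N at x = −0.0583, close to the expected home position. A few more small steps should confirm a dead stop.

>>> move_arm(plan=[[[0,0,0,0,-0.2,0,0],[0,0,0,0,0,0,0]]])

```text
clock: 34.05
tool_pos: [0.5777, 0.0553, 0.1856]
eef_rot: [[-0.081, -0.997, -0.016], [-0.997, 0.081, 0.0], [0.001, 0.016, -1.0]]
force: [-12.7, 1.5, 10.3]
width: 0.0002
```

>>> move_arm(plan=[[[0,0,0,0,-0.2,0,0],[0,0,0,0,0,0,0]]])

```text
clock: 34.22
tool_pos: [0.5785, 0.0552, 0.1855]
eef_rot: [[-0.081, -0.997, -0.021], [-0.997, 0.081, 0.0], [0.001, 0.021, -1.0]]
force: [-16.8, 1.9, 13.9]
width: -0.0001
```

```bash
python3 st.py
python3 - <<'E'
from h import *
t=imaging.grab_frame("top");s=imaging.grab_frame("side")
crop(t["pixels"],245,180,110,80,7,"pics/t33.png")
crop(s["pixels"],250,200,100,80,7,"pics/s33.png")
E
```

```text
34.22 [-0.0567  0.0025] [0.5785 0.0552 0.1855] Friser [np.float64(-16.92), np.float64(0.44), np.float64(13.9)] [0.22 2.52 0.01] yawrel -1.5649
```

View pics/s33.png

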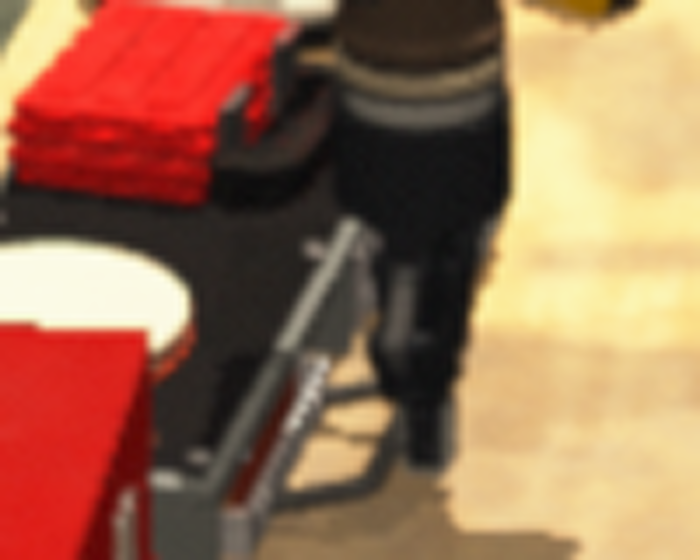

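>>> move_arm(plan=[[[0,0,0,0,1,0,0],[0,0,0,0,3,0,0],[0,0,0,0,3,-3,0],[0,0,0,0,3,-4,0],[0,0,0,0,4,-1,0],[0,0,0,4,0,0,0],[0,0,0,4,0,0,0],[0,0,0,4,0,0,0],[0,0,0,4,0,0,0],[0,0,0,0,0,0,0],[0,0,0,0,0,0,0]]])

```text
clock: 35.23
tool_pos: [0.4372, -0.0961, 0.26]
eef_rot: [[-0.086, -0.996, 0.002], [-0.996, 0.086, -0.001], [0.0, -0.002, -1.0]]
force: [-0.0, -0.2, 0.5]
width: 0.0001
```

```bash
python3 st.py
python3 - <<'E'
from h import *
t=imaging.grab_frame("top");s=imaging.grab_frame("side")
crop(t["pixels"],245,180,110,80,7,"pics/t34.png")
crop(s["pixels"],250,200,100,80,7,"pics/s34.png")
E
```

```text
35.23 [-0.1844 -0.1604] [ 0.4372 -0.0961  0.26  ] Friser [np.float64(0.0), np.float64(-0.25), np.float64(0.55)] [ 0.02  0.02 -0.  ] yawrel -1.5699
```

View pics/s34.png

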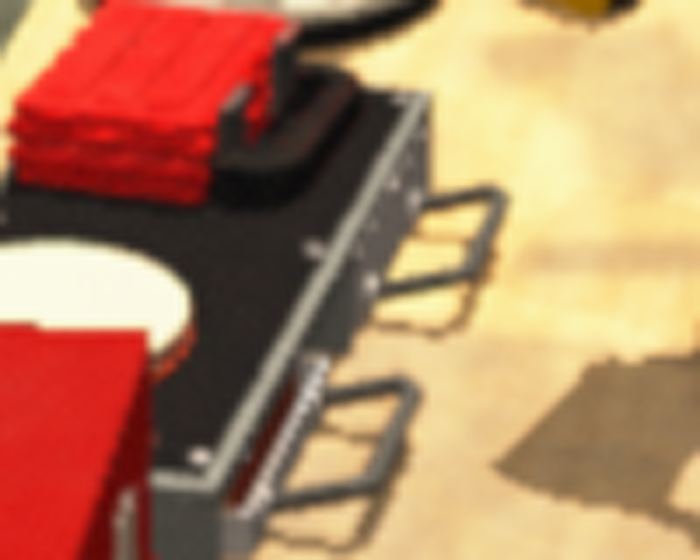

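View pics/t34.png

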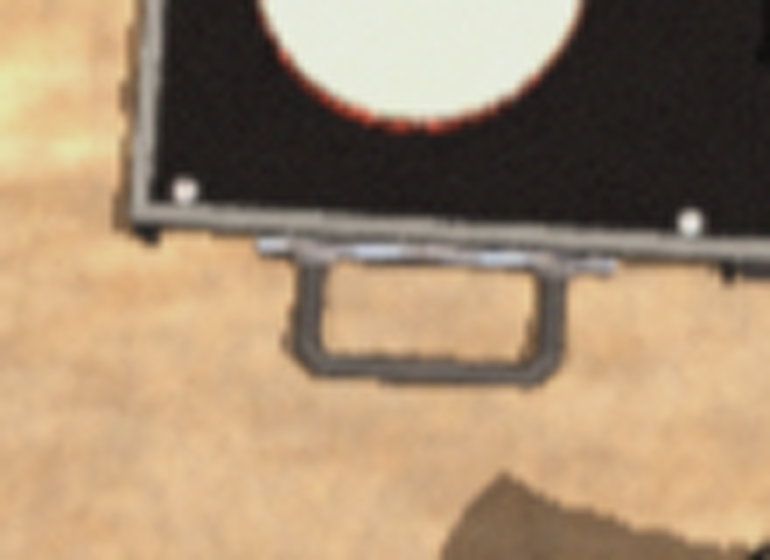

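Run:
```python
from rf import *
def q(p,z): return rf(onz(T,*L(p,245,180,7),z)).round(4)
print("rod",q((330,365),.026),q((430,371),.026),q((540,377),.026))
print("rim front",q((258,251),.022),q((614,272),.022))
print("riser feet",q((147,241),0),q((727,281),0))
print("top edge lower", q((140,224),.06),q((745,262),.06))
# side: drawer handle vs tray handle outer
t2=cam(imaging.grab_frame("side"))
def s(p,z): return rf(onz(S,*L(p,250,200,7),z)).round(4)
print("side rod",s((408,400),.026),s((368,475),.026),"front bottom L",s((255,540),0), "front top L",s((268,505),.022),"front top R",s((327,365),.022),"riser FL bottom?")
```

```text
rod [-0.0451  0.0407] [-0.0452  0.0021] [-0.0451 -0.0404]
rim front [-0.0015  0.0718] [-0.0017 -0.0667]
riser feet [0.0038 0.1177] [ 0.0012 -0.1116]
top edge lower [-0.0005  0.1138] [-0.0016 -0.1156]
side rod [-0.0422 -0.032 ] [-0.0403  0.0352] front bottom L [0.0039 0.0546] front top L [-0.004   0.0617] front top R [ 0.0015 -0.0628] riser FL bottom?
```

Run:
```python
from h import *
t=imaging.grab_frame("top"); cv2.imwrite("pics/t35.png",t["pixels"][:,:,::-1])
```

```text
(no output)
```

View pics/t35.png

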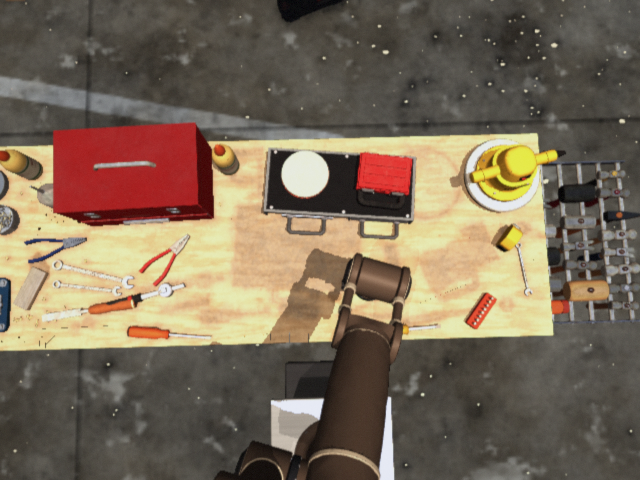

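The tray sits flush, its handle at (305,228) level with the drawer's. The pliers, the bit box and the visible end of the yellow screwdriver haven't moved, and the arm is clear of everything.

```bash
python3 -c "
from plant import bot
print(bot.sign_off())"
```

```text
the job is handed in; nothing more can be done
None
```

The tray is home in the bay with the offcut and the sanding block in it, and I handed the job in at about 35 s of the 67 s allowed. `sign_off` reports no verdict, so this rests on my own checks.

**What I did**
- I laid the offcut across the nose end of the tray and the block behind it, and both views showed them flat.
- I dragged the tray to the bay by its handle and found the fence by moving left until it touched. I squared the tray against it and slid it past the keeper with almost no resistance.
- I released the handle, turned the gripper 90° and pushed the last 25 mm with shut fingers until it met the end stop, at about 17 N.

**Last checks**
- **Position:** the top view puts the handle rod 45.1 mm in front of the riser, so the tray's origin is at riser x ≈ 0.075. The tray is square, at y about +0.002.
- **Arm and bystanders:** the arm is clear of everything. The pliers and bit box look unmoved. The screwdriver was partly hidden behind the arm, but the part I could see had not moved.

**What went wrong or disagreed**
- **First two pushes:** both jammed, at up to 47 N at the wrist. The first was from pressing down on the handle. In the second the tray also hit the bay's right wall, because my first estimate of the bay's middle was 5 mm off. I corrected that and carried the handle slightly lifted.
- **Side view:** it disagreed with the top view by a few millimetres (rod at 40–42 mm). I trusted the top view.
- **Contents once inside:** the offcut went out of sight as the tray entered, and only the block's front edge still showed, so I could not see that both were flat at the end. They were flat before entry, and the tray moved slowly after that.

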